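# Lay out the sharpening stones

### The arm

A 6-joint arm with a two-finger parallel gripper is mounted at the origin on the work surface. World frame = base frame: x ahead of the robot, y to its left, z up, the work surface at z = 0. Lengths are in m, angles in rad, forces in N, time in s.
With the tool pointing down it reaches from about 0.35 to 0.975 m from the base axis. Payload 4.9 kg.
Tool frame: the origin (TCP) lies at the centre of the arm's flange, where the gripper is bolted on; the fingertips stand 173 mm ahead of it and the grasp point (between the pads) lies 155 mm ahead of it (ctrl.finger_overhang is the distance from the TCP to the fingertips, in m); z points along the fingers, y is the direction in which the jaws open and shut (so a half turn about z gives the same grasp; the last joint's range is limited). The gripper opens to 85 mm and grips with 20 to 120 N. Pads are 22 mm wide; open, the fingers measure 114 mm over their backs; the gripper's body (76 mm by 85 mm) begins 54 mm behind the grasp point. The pads swing forward as they close: fully open they stand 13 mm farther back than shut.
Start: joints at [-1.377, 0.053, 1.613, -0, 1.476, -0.119], TCP at [0.192, -0.595, 0.405] pointing down, gripper open.
Joint ranges: [-3.01, 3.01], [-1.01, 2.22], [0.06, 2.58], [-1.02, 4.17], [0.09, 2.62], [-3.14, 3.14]. Speed limits (rad/s): [2.57, 2.57, 3.14, 3.14, 3.14, 3.14].

### API

Orientations are given as a rotation vector (axis times angle).
In Python, from station import ctrl, eyes, spotter gives the robot as it stands.
- The arm moves only by the shell command python3 -m crank 'ROWS' [FORCE]. ROWS is JSON, a list of rows, each a list of 7 numbers: the turn, a rotation vector about the tool's x, y, z in rad, then the shift along the tool's x, y, z in mm, then the closure, from -1 (fully open) to 1 (shut). A call has 1 to 8 rows; each row shifts and turns the pose as measured when the row begins, along the tool's axes as they then stand; what a row does not reach is not made up. A row lasts 1/12 s, in which the tool goes at most 41.7 mm and 7.16 degrees, less where a joint would pass 70% of its speed; a pose out of reach is approached as far as the arm can. A call is refused whole if a number of a shift passes 41.7 or a number of a turn 0.125, either way. A call with a gripper value outside its range is refused whole. The fingers move at their own pace and stop on an object; FORCE is the grip in N (left out, the last holds). Time passes only in rows, so rows that do not move let the fingers close. It gives the time, the measured TCP pose, the force and the opening at its end, in the units of the state.
- ctrl.get_obs(): the state, without advancing time (a new reading comes with each control period).
- eyes.get_image(name): name is "scene" or "side" or "wrist"; returns a dict with "image" (480x640x3 uint8, red, green, blue), "vertical_fov" (degrees; the focal length in pixels is half the picture's height over the tangent of half this angle, whatever the lens; pixels are square), "cx", "cy" (the principal point, pixels), "rvec" (rotation vector, rad) and "tvec" (3), from world to camera coordinates, as OpenCV has them; the wrist camera has in their place "mount" (4x4, takes a point from camera to tool coordinates, whose origin is the TCP and whose axes are the flange's). Camera axes: x right, y down, z forward; pixel columns grow to the right and rows downward; lengths in m; the calibration is good to about 2 mm. A picture is of the moment at which its call begins: read the wrist's pose just before it. There is no depth.
- ctrl.finish_job(): hands the job in, once; it reports no verdict.
Trained networks look in a picture, given as the dict that the camera call returned (one of the last four; its "shot" number tells which), for a name from the list of things; names that differ only in an ending like _2 or _b are one class to them, and where a whole thing is asked for, a point or a joint stands for the part that bears it (a point fixed in the world has none). Each returns a list of dicts, best first, with "confidence" (0 to 1); they miss things now and then, are a little off and sometimes report something else, mostly with a low value. They report only what shows in the picture. A call takes as long as a camera call. They do not tell look-alikes from the thing itself.
- spotter.look_for(query, picture): "centre" ([x, y, z] in m, in world coordinates, good to about 4 mm: the middle of the surface that is visible of it).
- spotter.outline_of(query, picture): "region" (480x640 bool, what is visible of it).
- spotter.mark_of(query, picture): "centre" ([x, y, z] in m, in world coordinates, good to about 4 mm: a listed point, or the origin of a listed thing).
The state is a dict: "t": time; "q": joint angles; "dq": joint speeds; "effort": joint torques, N m; "tool_pos": TCP position; "tool_rot": TCP orientation; "contact_force": force on the tool from outside, world axes, zero at the start; "wrist_torque": the same for the moment, N m; "opening": finger opening in m.
Only numpy, scipy, OpenCV 4.12 (cv2) and the standard library are available. Lean on these libraries where they do the work, as an engineer would, in place of code of your own. Each camera call takes 0.05 s, during which the arm holds its last target.

### The job

Get the carver's sharpening stones ready for honing: take the pile apart and lay all four stones, the one that was left in a wrong tray included, flat inside the wooden trays made for them, the longest stone in the longest tray and so on down to the shortest in the shortest. The stones are brittle, so set them down rather than dropping them, and leave the gouge that lies among them where it is.

Things in the scene. Friction and masses are not known exactly. Their poses are not given: they have to be found in the camera images.
- stone_grey_mid (a point): centre of the dark grey sharpening stone, a block 150 x 50 x 25 mm (x = length, y = width, z = thickness), about 410 g; the point is half-way up, 12.5 mm above its underside. Bottom of the pile of three.
- stone_orange_mid (a point): centre of the orange-brown sharpening stone, a block 125 x 45 x 25 mm (x = length, y = width, z = thickness), about 310 g; the point is half-way up, 12.5 mm above its underside. Middle of the pile, its ends showing.
- stone_white_mid (a point): centre of the white sharpening stone, a block 100 x 40 x 25 mm (x = length, y = width, z = thickness), about 220 g; the point is half-way up, 12.5 mm above its underside. Top of the pile.
- stone_blue_mid (a point): centre of the grey-blue sharpening stone, a block 75 x 32 x 25 mm (x = length, y = width, z = thickness), about 130 g; the point is half-way up, 12.5 mm above its underside. Not in the pile: at the start it lies in one of the three trays that are not its own.
- tray_grey_floor (a point): centre of the inner floor of the dark grey stone's tray, fixed to the bench: a shallow open tray of dark walnut (nearly black-brown), outside 180 x 80 x 11 mm, inside 166 x 66 mm (8 mm clear of its stone all round), rim 7 mm thick and 5 mm above the inner floor; the floor lies 6 mm above the bench. x = its length, y = its width, z = up.
- tray_orange_floor (a point): centre of the inner floor of the orange-brown stone's tray, fixed to the bench: a shallow open tray of red-brown mahogany, outside 155 x 75 x 11 mm, inside 141 x 61 mm (8 mm clear of its stone all round), rim 7 mm thick and 5 mm above the inner floor; the floor lies 6 mm above the bench. x = its length, y = its width, z = up.
- tray_white_floor (a point): centre of the inner floor of the white stone's tray, fixed to the bench: a shallow open tray of pale ash, outside 130 x 70 x 11 mm, inside 116 x 56 mm (8 mm clear of its stone all round), rim 7 mm thick and 5 mm above the inner floor; the floor lies 6 mm above the bench. x = its length, y = its width, z = up.
- tray_blue_floor (a point): centre of the inner floor of the grey-blue stone's tray, fixed to the bench: a shallow open tray of green-painted wood, outside 105 x 62 x 11 mm, inside 91 x 48 mm (8 mm clear of its stone all round), rim 7 mm thick and 5 mm above the inner floor; the floor lies 6 mm above the bench. x = its length, y = its width, z = up.
- gouge_mid (a point): middle of a carving gouge that lies on the bench among the stones and trays: 200 mm long (along x, cutting edge at +x), pale wooden handle 26 mm thick, brass ferrule, steel blade; the point is 13 mm above its underside. Not to be moved.
Not all that is in view belongs to the job. What is shaped like the part that bears stone_white_mid but purple is not meant.

How it is judged:
By the outcome, as a careful person would: the job done as asked, in the order asked, and still so for the second after the job is handed in, with the robot touching nothing.
It also fails if it takes over 112 s, if anything falls off the work surface, if the arm or the gripper's body presses on something with over 40 N, if the wrist force passes 120 N, or if a joint passes its speed limit or range.

## Working session

There is one attempt and no reset: what is moved stays moved. The work goes in short steps, Python scripts to look and compute and a shell command to move; the robot and the scene stay as the last step left them, time stands still between calls to the robot, and variables do not carry over. Pictures are saved under pics/ and viewed, and the job is handed in when it is done.

```bash
ls; mkdir -p pics; python3 - <<'E'
from station import ctrl, eyes, spotter
import cv2
print(ctrl.get_obs())
for n in ["scene","side","wrist"]:
    p=eyes.get_image(n); cv2.imwrite(f"pics/{n}0.png",p["image"][:,:,::-1])
    print(n,{k:v for k,v in p.items() if k!="image"})
    if n!="wrist":
      for q in ["stone_grey_mid","stone_orange_mid","stone_white_mid","stone_blue_mid","tray_grey_floor","tray_orange_floor","tray_white_floor","tray_blue_floor","gouge_mid"]:
        print(q,[(d["centre"],d["confidence"]) for d in spotter.mark_of(q,p)[:3]])
E
```

```text
pics
{'t': 0.0, 'q': array([-1.37698582e+00,  5.33525918e-02,  1.61430015e+00,  1.83451867e-05,
        1.47597926e+00, -1.18998523e-01]), 'dq': array([ 0.00124181,  0.00251886,  0.00085915,  0.00070612, -0.00031564,
        0.00042059]), 'effort': array([ 2.22028866e-03, -3.93675828e+01, -3.70179212e+01,  9.23398829e-05,
        7.01969329e-03,  5.51327048e-06]), 'tool_pos': array([ 0.19228389, -0.59440414,  0.40346162]), 'tool_rot': array([-3.10123223e+00, -4.89038152e-01,  9.10748543e-05]), 'contact_force': array([-0.21783014, -0.42506013,  0.20656523]), 'wrist_torque': array([ 0.02407932, -0.03104732, -0.0064414 ]), 'opening': 0.08537678707228062}
scene {'vertical_fov': 48.91147926871636, 'cx': 314.5246142534608, 'cy': 240.90921798968995, 'rvec': array([ 0.74607661,  2.48799183, -1.24720762]), 'tvec': array([ 0.42974379, -0.05218467,  1.32005524]), 'shot': 1}
stone_grey_mid [([0.4637, -0.3105, 0.012], 0.55)]
stone_orange_mid [([0.4635, -0.3062, 0.0346], 0.54)]
stone_white_mid [([0.4578, -0.3078, 0.0569], 0.66), ([0.3171, -0.3126, 0.0113], 0.62), ([0.3639, -0.4547, 0.0109], 0.6)]

[... 723 characters left out ...]
58, 0.3194, 0.0191], 0.59)]
tray_grey_floor [([0.6189, 0.286, 0.0098], 0.86)]
tray_orange_floor [([0.6029, 0.0021, 0.007], 0.66)]
tray_white_floor [([0.4623, 0.3167, 0.0055], 0.58)]
tray_blue_floor []
gouge_mid [([0.6225, -0.3063, 0.0146], 0.63)]
wrist {'vertical_fov': 60.49281226081397, 'cx': 328.7934295870234, 'cy': 239.3681066386048, 'mount': array([[-4.81409305e-04, -9.56242922e-01, -2.92573482e-01,
         7.33831008e-02],
       [ 9.99999373e-01, -1.64612751e-04, -1.10741145e-03,
        -1.76214715e-04],
       [ 1.01079304e-03, -2.92573832e-01,  9.56242402e-01,
         3.04724653e-02],
       [ 0.00000000e+00,  0.00000000e+00,  0.00000000e+00,
         1.00000000e+00]]), 'shot': 3}
```

View pics/scene0.png

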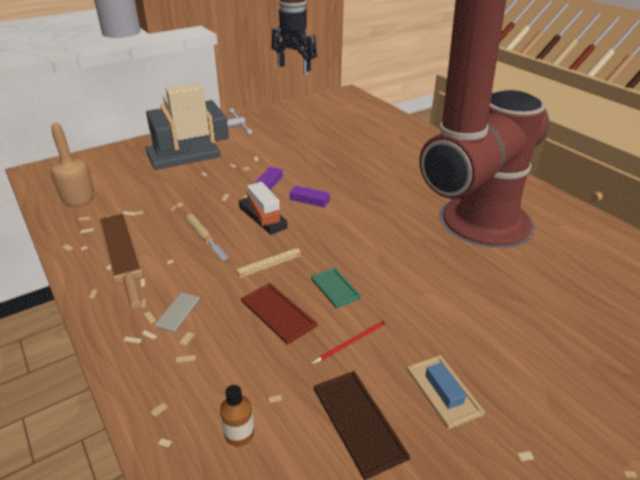

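View pics/side0.png

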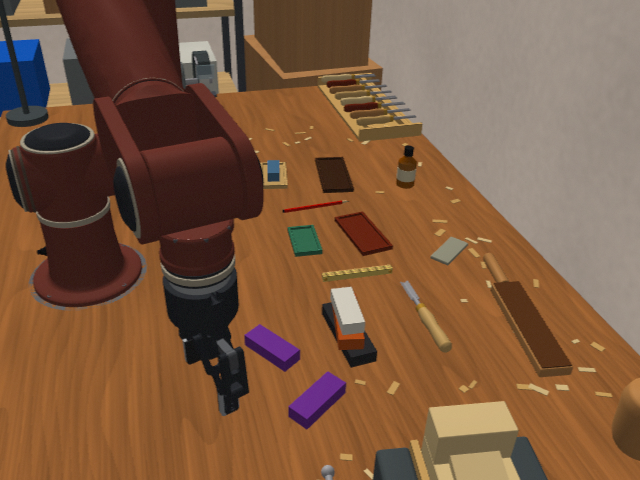

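View pics/wrist0.png

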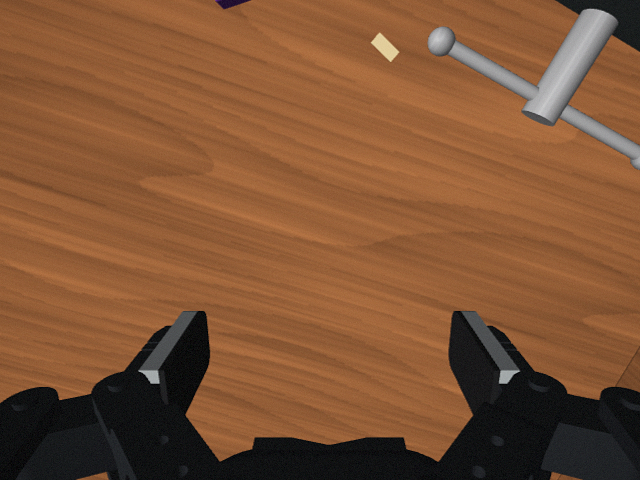

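The scene picture shows the pile at (263,207), with the white stone on top at about (264,195). The two purple look-alikes at (268,180) and (310,196) are not meant. The blue stone lies in the pale ash tray at (445,388). The green tray is at (336,287), mahogany at (278,312), walnut at (361,422) and the gouge at (207,237). Next I'll fit the poses.

```bash
cat > h.py <<'E'
import numpy as np, cv2
from scipy.optimize import minimize
from scipy.spatial.transform import Rotation as R
from station import ctrl, eyes, spotter
def cam(p,obs=None):
    f=240/np.tan(np.radians(p["vertical_fov"]/2))
    K=np.array([[f,0,p["cx"]],[0,f,p["cy"]],[0,0,1]])
    if "mount" in p:
        T=np.eye(4);T[:3,:3]=R.from_rotvec(obs["tool_rot"]).as_matrix();T[:3,3]=obs["tool_pos"]
        M=np.linalg.inv(T@p["mount"])
    else:
        M=np.eye(4);M[:3,:3]=R.from_rotvec(p["rvec"]).as_matrix();M[:3,3]=p["tvec"]
    return K,M
def proj(K,M,P):
    c=(np.atleast_2d(P)@M[:3,:3].T+M[:3,3])@K.T
    return c[:,:2]/c[:,2:]
def corners(x,y,yaw,size,z0):
    l,w,h=size
    c,s=np.cos(yaw),np.sin(yaw);o=[]
    for a in(-.5,.5):
        for b in(-.5,.5):
            for z in(0,1):
                o.append([x+c*a*l-s*b*w,y+s*a*l+c*b*w,z0+z*h])
    return np.array(o)
def fit(masks,cams,size,z0,x0,y0,yaws=np.arange(0,np.pi,np.pi/12),S=8):
    # soft IoU of box silhouettes, supersampled
    def iou(v):
        t=0
        for m,(K,M) in zip(masks,cams):
            q=proj(K,M,corners(v[0],v[1],v[2],size,z0))
            h=cv2.convexHull((q*16).round().astype(np.int32))
            im=np.zeros(m.shape,np.uint8);cv2.fillConvexPoly(im,h,1,cv2.LINE_8,4)
            t+=(im.astype(bool)&m).sum()/(im.astype(bool)|m).sum()
        return -t/len(masks)
    best=min(((iou((x0,y0,a)),a) for a in yaws))
    r=None
    st=np.array([x0,y0,best[1]])
    for sc in(1,.5,.3):
        sim=np.array([st,st+[.008*sc,0,0],st+[0,.008*sc,0],st+[0,0,.15*sc]])
        r=minimize(iou,st,method="Nelder-Mead",options=dict(initial_simplex=sim,xatol=1e-4,fatol=1e-5));st=r.x
    return r.x,-r.fun
def tooly():
    o=ctrl.get_obs();m=R.from_rotvec(o["tool_rot"]).as_matrix();return o,m
def goto(x,y,yaw,ztip):
    """shift in tool mm & z turn so that tool points down with jaw axis(y) at world angle yaw, fingertip height ztip"""
    o,m=tooly()
    d=np.array([x,y,ztip+ctrl.finger_overhang])-o["tool_pos"]
    # target rot: z down, y axis along yaw
    best=None
    for k in range(-2,3):
        a=yaw+k*np.pi
        yv=np.array([np.cos(a),np.sin(a),0]);z=np.array([0,0,-1.]);xv=np.cross(yv,z)
        T=np.stack([xv,yv,z],1)
        rv=R.from_matrix(m.T@T).as_rotvec()
        if best is None or np.linalg.norm(rv)<np.linalg.norm(best): best=rv
    print("tool shift mm",(m.T@d*1000).round(1),"world d",(d*1000).round(1),"turn",best.round(4),"t",round(o["t"],2),"q6",o["q"][5].round(2),"open",o["opening"].round(4))
E
cat > m1.py <<'E'
from h import *
P={n:eyes.get_image(n) for n in("scene","side")}
T={"tray_grey_floor":((.18,.08,.011),0,.6187,.2855),"tray_orange_floor":((.155,.075,.011),0,.602,.004),"tray_white_floor":((.13,.07,.011),0,.4615,.3165),"tray_blue_floor":((.105,.062,.011),0,.466,.0006),
"stone_blue_mid":((.075,.032,.025),.006,.46,.32),"stone_white_mid":((.1,.04,.025),.05,.459,-.311)}
for q,(s,z0,x,y) in T.items():
    for sel in(("scene",),("side",),("scene","side")):
        ms=[];cs=[]
        for n in sel:
            K,M=cam(P[n]);pt=proj(K,M,[[x,y,z0+s[2]/2]])[0]
            best=None
            for d in spotter.outline_of(q,P[n]):
                ys,xs=np.nonzero(d["region"]);dd=np.hypot(xs.mean()-pt[0],ys.mean()-pt[1])
                if dd<25 and(best is None or dd<best[0]):best=(dd,d["region"])
            if best is not None:
                m=best[1]
                if "tray_white" in q: m=cv2.morphologyEx(m.astype(np.uint8),cv2.MORPH_CLOSE,np.ones((25,25))).astype(bool)
                ms.append(m);cs.append((K,M))
        if ms:
            v,i=fit(ms,cs,s,z0,x,y);print(q,sel,v[:2].round(4),"yaw deg",np.degrees(v[2]).round(1),"iou",round(i,3))
        else: print(q,sel,"none")
print(ctrl.get_obs()["t"], ctrl.finger_overhang)
E
python3 m1.py
```

```text
tray_grey_floor ('scene',) [0.6186 0.2853] yaw deg 81.4 iou 0.976
tray_grey_floor ('side',) [0.621  0.2842] yaw deg 79.8 iou 0.931
tray_grey_floor ('scene', 'side') [0.6193 0.2848] yaw deg 81.8 iou 0.946
tray_orange_floor ('scene',) [ 0.6002 -0.002 ] yaw deg 96.8 iou 0.973
tray_orange_floor ('side',) [ 0.6015 -0.0016] yaw deg 96.0 iou 0.956
tray_orange_floor ('scene', 'side') [ 0.6014 -0.0028] yaw deg 96.2 iou 0.958
tray_white_floor ('scene',) [0.4606 0.3163] yaw deg 79.6 iou 0.95
tray_white_floor ('side',) [0.4635 0.3099] yaw deg 79.1 iou 0.854
tray_white_floor ('scene', 'side') [0.4608 0.316 ] yaw deg 80.3 iou 0.898
tray_blue_floor ('scene',) [ 0.4647 -0.0012] yaw deg 87.9 iou 0.942
tray_blue_floor ('side',) [4.626e-01 3.000e-04] yaw deg 83.2 iou 0.825
tray_blue_floor ('scene', 'side') [ 0.4641 -0.0012] yaw deg 85.5 iou 0.88
stone_blue_mid ('scene',) [0.4603 0.3153] yaw deg 76.7 iou 0.896
stone_blue_mid ('side',) [0.4621 0.3161] yaw deg 78.8 iou 0.845
stone_blue_mid ('scene', 'side') [0.4594 0.3152] yaw deg 78.1 iou 0.871
stone_white_mid ('scene',) [ 0.46   -0.3132] yaw deg 82.4 iou 0.9
stone_white_mid ('side',) [ 0.4604 -0.3128] yaw deg 84.7 iou 0.927
stone_white_mid ('scene', 'side') [ 0.4601 -0.314 ] yaw deg 83.6 iou 0.91
2.35 0.1734
```

```bash
python3 - <<'E'
from h import *
o,m=tooly();print(m.round(3))
goto(.5,-.1,np.radians(-12),.2)
goto(.46,.3155,np.radians(-12),.2)
E
```

```text
[[ 0.951  0.308  0.   ]
 [ 0.308 -0.951 -0.   ]
 [-0.     0.    -1.   ]]Traceback (most recent call last):
  File "<stdin>", line 3, in <module>
  File "h.py", line 56, in goto
    print("tool shift mm",(m.T@d*1000).round(1),"world d",(d*1000).round(1),"turn",best.round(4),"t",round(o["t"],2),"q6",o["q"][5].round(2),"open",o["opening"].round(4))
                                                                                                                                                    ^^^^^^^^^^^^^^^^^^
AttributeError: 'float' object has no attribute 'round'
```

```bash
sed -i 's/o\["opening"\].round(4)/round(float(o["opening"]),4)/' h.py
cat >> h.py <<'E'
def plan(x,y,yawdeg,ztip,vmax=33,wmax=.11):
    """work out how far each tick goes, in tool axes"""
    o,m=tooly();d=np.array([x,y,ztip+ctrl.finger_overhang])-o["tool_pos"]
    best=None
    for k in range(-2,3):
        a=np.radians(yawdeg)+k*np.pi
        yv=np.array([np.cos(a),np.sin(a),0]);z=np.array([0,0,-1.]);T=np.stack([np.cross(yv,z),yv,z],1)
        rv=R.from_matrix(m.T@T).as_rotvec()
        if best is None or np.linalg.norm(rv)<np.linalg.norm(best):best=rv
    n=int(max(1,np.ceil(np.linalg.norm(d)*1000/vmax),np.ceil(np.abs(best).max()/wmax)))
    print(n,"ticks; world d mm",(d*1000).round(1),"turn",best.round(3),"t",round(o["t"],2),"q6",round(float(o["q"][5]),2),"open",round(float(o["opening"]),4))
    for i in range(n):
        mi=m@R.from_rotvec(best*i/n).as_matrix()
        print((best/n).round(3).tolist(),(mi.T@d*1000/n).round(0).tolist())
E
python3 -c "
from h import *
plan(.5,-.1,-12,.2)"
```

```text
18 ticks; world d mm [307.7 494.7 -31.3] turn [ 0.     0.    -1.049] t 2.35 q6 -0.12 open 0.0852
[0.0, 0.0, -0.058] [25.0, -21.0, 2.0]
[0.0, 0.0, -0.058] [26.0, -19.0, 2.0]
[0.0, 0.0, -0.058] [27.0, -18.0, 2.0]
[0.0, 0.0, -0.058] [28.0, -16.0, 2.0]
[0.0, 0.0, -0.058] [29.0, -15.0, 2.0]
[0.0, 0.0, -0.058] [30.0, -13.0, 2.0]
[0.0, 0.0, -0.058] [30.0, -11.0, 2.0]
[0.0, 0.0, -0.058] [31.0, -9.0, 2.0]
[0.0, 0.0, -0.058] [31.0, -8.0, 2.0]
[0.0, 0.0, -0.058] [32.0, -6.0, 2.0]
[0.0, 0.0, -0.058] [32.0, -4.0, 2.0]
[0.0, 0.0, -0.058] [32.0, -2.0, 2.0]
[0.0, 0.0, -0.058] [32.0, -0.0, 2.0]
[0.0, 0.0, -0.058] [32.0, 2.0, 2.0]
[0.0, 0.0, -0.058] [32.0, 4.0, 2.0]
[0.0, 0.0, -0.058] [32.0, 6.0, 2.0]
[0.0, 0.0, -0.058] [32.0, 7.0, 2.0]
[0.0, 0.0, -0.058] [31.0, 9.0, 2.0]
```

```bash
python3 -m crank '[[0,0,-0.06,25,-21,0,-1],[0,0,-0.06,26,-19,0,-1],[0,0,-0.06,27,-18,0,-1],[0,0,-0.06,28,-16,0,-1],[0,0,-0.06,29,-15,0,-1],[0,0,-0.06,30,-13,0,-1],[0,0,-0.06,30,-11,0,-1],[0,0,-0.06,31,-9,0,-1]]'
python3 -c "
from h import *
plan(.5,-.05,-12,.2)"
```

```text
t: 3.02
tool_pos: [0.3283, -0.3691, 0.4039]
tool_rot: [2.889, 1.228, -0.001]
contact_force: [0.1, -0.1, 0.2]
opening: 0.0854
12 ticks; world d mm [171.7 319.1 -30.5] turn [ 0.001  0.002 -0.557] t 3.02 q6 -0.23 open 0.0854
[0.0, 0.0, -0.046] [29.0, -8.0, 2.0]
[0.0, 0.0, -0.046] [29.0, -7.0, 2.0]
[0.0, 0.0, -0.046] [30.0, -5.0, 2.0]
[0.0, 0.0, -0.046] [30.0, -4.0, 2.0]
[0.0, 0.0, -0.046] [30.0, -3.0, 3.0]
[0.0, 0.0, -0.046] [30.0, -1.0, 3.0]
[0.0, 0.0, -0.046] [30.0, 0.0, 3.0]
[0.0, 0.0, -0.046] [30.0, 2.0, 3.0]
[0.0, 0.0, -0.046] [30.0, 3.0, 3.0]
[0.0, 0.0, -0.046] [30.0, 4.0, 3.0]
[0.0, 0.0, -0.046] [30.0, 6.0, 3.0]
[0.0, 0.0, -0.046] [29.0, 7.0, 3.0]
```

```bash
python3 -m crank '[[0,0,-0.05,32,-9,0,-1],[0,0,-0.05,33,-7,0,-1],[0,0,-0.05,33,-5,0,-1],[0,0,-0.05,33,-4,0,-1],[0,0,-0.05,33,-3,0,-1],[0,0,-0.05,33,-1,0,-1],[0,0,-0.05,33,0,0,-1],[0,0,-0.05,33,2,0,-1]]'
python3 -c "
from h import *
plan(.44,.3155,-12,.2)"
```

```text
t: 3.68
tool_pos: [0.4547, -0.1208, 0.4053]
tool_rot: [2.565, 1.799, 0.002]
contact_force: [0.9, -0.2, 0.3]
opening: 0.0854
14 ticks; world d mm [-14.7 436.3 -31.9] turn [ 0.007  0.004 -0.138] t 3.68 q6 -0.07 open 0.0854
[0.001, 0.0, -0.01] [29.0, -12.0, 2.0]
[0.001, 0.0, -0.01] [29.0, -11.0, 2.0]
[0.001, 0.0, -0.01] [29.0, -11.0, 2.0]
[0.001, 0.0, -0.01] [29.0, -11.0, 2.0]
[0.001, 0.0, -0.01] [29.0, -10.0, 2.0]
[0.001, 0.0, -0.01] [29.0, -10.0, 2.0]
[0.001, 0.0, -0.01] [30.0, -10.0, 2.0]
[0.001, 0.0, -0.01] [30.0, -10.0, 2.0]
[0.001, 0.0, -0.01] [30.0, -9.0, 2.0]
[0.001, 0.0, -0.01] [30.0, -9.0, 2.0]
[0.001, 0.0, -0.01] [30.0, -9.0, 2.0]
[0.001, 0.0, -0.01] [30.0, -8.0, 2.0]
[0.001, 0.0, -0.01] [30.0, -8.0, 2.0]
[0.001, 0.0, -0.01] [30.0, -8.0, 2.0]
```

```bash
python3 -m crank '[[0,0,-0.02,36,-14,2,-1],[0,0,-0.02,36,-13,2,-1],[0,0,-0.02,37,-13,2,-1],[0,0,-0.02,37,-12,2,-1],[0,0,-0.02,37,-12,2,-1],[0,0,-0.01,37,-10,2,-1],[0,0,-0.01,37,-10,2,-1],[0,0,0,37,-10,2,-1]]'
python3 -c "
from h import *
plan(.46,.29,-12,.2)"
```

```text
t: 4.35
tool_pos: [0.4438, 0.2019, 0.3899]
tool_rot: [2.442, 1.953, 0.013]
contact_force: [1.0, -0.9, -0.5]
opening: 0.0854
3 ticks; world d mm [ 16.2  88.1 -16.5] turn [ 0.017  0.003 -0.012] t 4.35 q6 0.5 open 0.0854
[0.006, 0.001, -0.004] [30.0, -1.0, 5.0]
[0.006, 0.001, -0.004] [30.0, -1.0, 5.0]
[0.006, 0.001, -0.004] [30.0, -1.0, 5.0]
```

```bash
python3 -m crank '[[0.006,0,-0.004,30,-1,5,-1],[0.006,0,-0.004,30,-1,5,-1],[0.006,0,-0.004,25,-1,5,-1],[0,0,0,0,0,0,-1],[0,0,0,0,0,0,-1]]'
cat > w.py <<'E'
from h import *
import sys
# w.py name query L W H z0 x y  : fit box in wrist view
def look(name,items):
    o=ctrl.get_obs();p=eyes.get_image("wrist");cv2.imwrite(f"pics/{name}.png",p["image"][:,:,::-1])
    K,M=cam(p,o)
    for q,s,z0,x,y in items:
        pt=proj(K,M,[[x,y,z0+s[2]/2]])[0]
        L=spotter.outline_of(q,p);best=None
        for d in L:
            ys,xs=np.nonzero(d["region"]);dd=np.hypot(xs.mean()-pt[0],ys.mean()-pt[1])
            if best is None or dd<best[0]:best=(dd,d)
        if best is None: print(q,"none",pt);continue
        m=best[1]["region"]
        if "tray" in q: m=cv2.morphologyEx(m.astype(np.uint8),cv2.MORPH_CLOSE,np.ones((61,61))).astype(bool)
        v,i=fit([m],[(K,M)],s,z0,x,y)
        print(q,"n",len(L),"dpx",round(best[0]),"conf",best[1]["confidence"],v[:2].round(4),"yaw",np.degrees(v[2]).round(1),"iou",round(i,3),"px",pt.round(),
          "mark",[(np.round(d["centre"],4),d["confidence"]) for d in spotter.mark_of(q,p)[:2]])
    print(o["tool_pos"].round(4),o["t"])
TW=("tray_white_floor",(.13,.07,.011),0,.4606,.3163)
TB=("tray_blue_floor",(.105,.062,.011),0,.4647,-.001)
TO=("tray_orange_floor",(.155,.075,.011),0,.601,-.002)
TG=("tray_grey_floor",(.18,.08,.011),0,.619,.285)
SB=("stone_blue_mid",(.075,.032,.025),.006,.46,.3155)
SW=("stone_white_mid",(.1,.04,.025),.05,.46,-.313)
SO=("stone_orange_mid",(.125,.045,.025),.025,.46,-.311)
SG=("stone_grey_mid",(.15,.05,.025),0,.463,-.313)
E
python3 -c "
from w import *
look('w1',[TW,SB])"
```

```text
t: 4.77
tool_pos: [0.4567, 0.2972, 0.3746]
tool_rot: [-2.429, -1.991, 0.002]
contact_force: [0.5, -0.8, -0.3]
opening: 0.0851
tray_white_floor n 1 dpx 12 conf 0.78 [0.4593 0.3192] yaw 78.7 iou 0.979 px [331. 183.] mark []
stone_blue_mid n 1 dpx 5 conf 0.86 [0.4597 0.3194] yaw 77.0 iou 0.964 px [331. 187.] mark [(array([0.4604, 0.3211, 0.0198]), 0.83)]
[0.4567 0.2972 0.3746] 4.7667
```

View pics/w1.png

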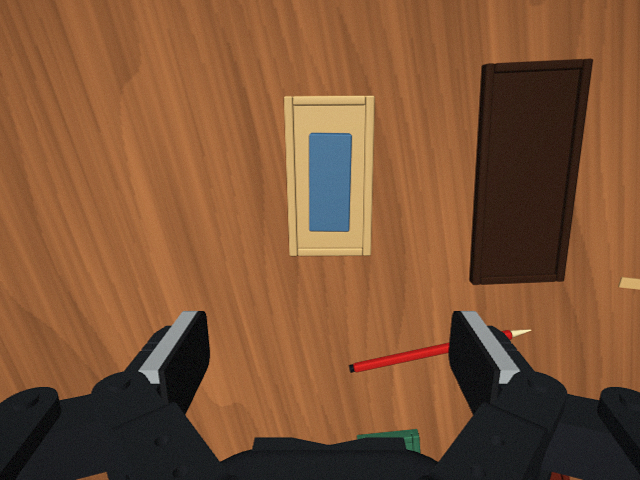

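The wrist picture shows the blue stone at (331,182), centred in the ash tray, and the walnut tray at (530,170). I'll measure walnut from the same pose, then descend.

```bash
python3 -c "
from w import *
look('w2',[TG,SB,TW])
plan(.4597,.3185,-13,.04)"
```

```text
tray_grey_floor n 1 dpx 13 conf 0.9 [0.6169 0.2872] yaw 81.3 iou 0.971 px [526. 180.] mark [(array([0.6221, 0.287 , 0.0039]), 0.82)]
stone_blue_mid n 1 dpx 5 conf 0.69 [0.4594 0.3191] yaw 77.6 iou 0.965 px [329. 184.] mark []
tray_white_floor n 1 dpx 12 conf 0.67 [0.4597 0.3189] yaw 79.2 iou 0.984 px [330. 181.] mark []
[0.4569 0.2952 0.3752] 5.0167
5 ticks; world d mm [   2.8   22.6 -161.6] turn [-0.    -0.     0.027] t 5.37 q6 0.64 open 0.0854
[-0.0, -0.0, 0.005] [5.0, -0.0, 32.0]
[-0.0, -0.0, 0.005] [5.0, -0.0, 32.0]
[-0.0, -0.0, 0.005] [5.0, -0.0, 32.0]
[-0.0, -0.0, 0.005] [5.0, -0.0, 32.0]
[-0.0, -0.0, 0.005] [5.0, -0.0, 32.0]
```

```bash
python3 -m crank '[[0,0,0.007,6,0,32,-0.5],[0,0,0.007,6,0,32,-0.5],[0,0,0.007,6,0,32,-0.5],[0,0,0.007,5,0,32,-0.5],[0,0,0,0,0,25,-0.5],[0,0,0,0,0,0,-0.5],[0,0,0,0,0,0,-0.5]]'
python3 -c "
from w import *
plan(.4597,.3190,-13,.014)"
```

```text
t: 5.95
tool_pos: [0.4646, 0.3198, 0.2219]
tool_rot: [2.461, 1.949, 0.017]
contact_force: [1.5, 1.1, 0.8]
opening: 0.0638
2 ticks; world d mm [ -4.9  -0.8 -34.5] turn [ 0.009 -0.007 -0.004] t 5.95 q6 0.7 open 0.0638
[0.004, -0.004, -0.002] [-1.0, -2.0, 17.0]
[0.004, -0.004, -0.002] [-1.0, -2.0, 17.0]
```

```bash
python3 -m crank '[[0.009,-0.007,0,-2,-5,14,-0.5],[0,0,0,0,0,12,-0.5],[0,0,0,0,0,8,-0.5],[0,0,0,0,0,0,-0.5],[0,0,0,0,0,0,-0.5]]'
python3 -c "
from w import *
plan(.4597,.3190,-13,.014)"
```

```text
t: 6.37
tool_pos: [0.4609, 0.3198, 0.1905]
tool_rot: [2.462, 1.95, 0.011]
contact_force: [-0.2, 0.3, 0.2]
opening: 0.0641
1 ticks; world d mm [-1.2 -0.8 -3.1] turn [ 0.005 -0.005 -0.004] t 6.37 q6 0.7 open 0.0641
[0.005, -0.005, -0.004] [-1.0, -1.0, 3.0]
```

```bash
python3 -m crank '[[0.005,-0.005,-0.004,-1,-1,3,-0.5],[0,0,0,0,0,0,0.6],[0,0,0,0,0,0,0.6],[0,0,0,0,0,0,0.6],[0,0,0,0,0,0,0.6],[0,0,0,0,0,0,0.6],[0,0,0,0,0,0,0.6],[0,0,0,0,0,0,0.6]]' 50
python3 -c "
from w import *
print(ctrl.get_obs()['contact_force'])
plan(.4597,.3190,-13,.014)"
```

```text
t: 7.03
tool_pos: [0.4609, 0.3195, 0.1901]
tool_rot: [2.458, 1.955, 0.006]
contact_force: [-1.0, 0.1, -0.8]
opening: 0.0308
[-1.01850139  0.14046216 -0.82987744]
1 ticks; world d mm [-1.2 -0.5 -2.7] turn [ 0.003 -0.002 -0.   ] t 7.03 q6 0.7 open 0.0308
[0.003, -0.002, -0.0] [-1.0, -1.0, 3.0]
```

```bash
python3 -m crank '[[0,0,0,0,0,-15,0.6],[0,0,0,0,0,-30,0.6],[0,0,0,0,0,-35,0.6],[0,0,0,-25,0,-35,0.6],[0,0,0,-35,0,-20,0.6],[0,0,0,-36,0,-10,0.6],[0,0,0,-36,0,0,0.6],[0,0,0,-36,0,0,0.6]]' 60
python3 -c "
from w import *
plan(.462,-.015,-3,.16)"
```

```text
t: 7.7
tool_pos: [0.4212, 0.1544, 0.3398]
tool_rot: [2.447, 1.967, -0.001]
contact_force: [-0.0, -0.2, -1.3]
opening: 0.0302
6 ticks; world d mm [  40.8 -169.4   -6.4] turn [ 0.001  0.002 -0.164] t 7.7 q6 0.4 open 0.0302
[0.0, 0.0, -0.027] [-26.0, 13.0, 1.0]
[0.0, 0.0, -0.027] [-26.0, 12.0, 1.0]
[0.0, 0.0, -0.027] [-27.0, 11.0, 1.0]
[0.0, 0.0, -0.027] [-27.0, 11.0, 1.0]
[0.0, 0.0, -0.027] [-27.0, 10.0, 1.0]
[0.0, 0.0, -0.027] [-28.0, 9.0, 1.0]
```

```bash
python3 -m crank '[[0,0,-0.028,-26,13,1,0.6],[0,0,-0.028,-26,12,1,0.6],[0,0,-0.028,-27,11,1,0.6],[0,0,-0.028,-27,11,1,0.6],[0,0,-0.028,-27,10,1,0.6],[0,0,-0.028,-20,8,1,0.6],[0,0,0,0,0,0,0.6],[0,0,0,0,0,0,0.6]]'
python3 -c "
from w import *
look('w3',[TB,TO])
plan(.4635,0.001,-3,.04)"
```

```text
t: 8.37
tool_pos: [0.46, -0.0194, 0.3348]
tool_rot: [2.269, 2.164, 0.002]
contact_force: [-0.2, -0.0, -0.6]
opening: 0.0304
tray_blue_floor none [333.36523906 191.91430159]
tray_orange_floor n 1 dpx 13 conf 0.89 [0.6003 0.0008] yaw 96.9 iou 0.982 px [520. 184.] mark [(array([0.6011, 0.0048, 0.0059]), 0.83)]
[ 0.46   -0.0194  0.3348] 8.3667
4 ticks; world d mm [   3.6   18.8 -121.6] turn [0.006 0.003 0.009] t 8.57 q6 -0.16 open 0.0302
[0.002, 0.001, 0.002] [5.0, 1.0, 30.0]
[0.002, 0.001, 0.002] [5.0, 1.0, 30.0]
[0.002, 0.001, 0.002] [5.0, 1.0, 30.0]
[0.002, 0.001, 0.002] [5.0, 1.0, 30.0]
```

View pics/w3.png

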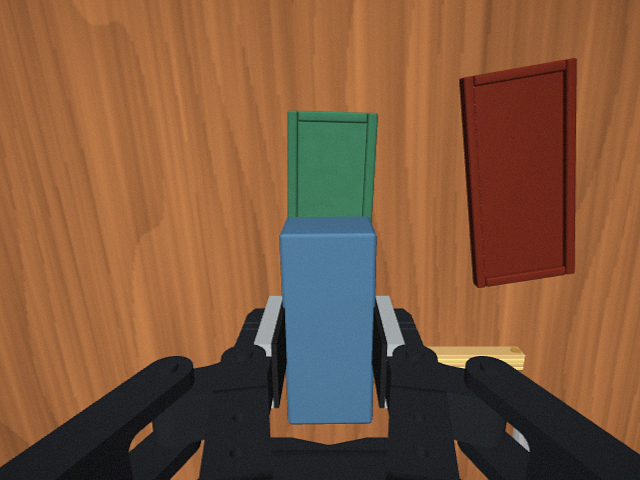

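The wrist picture shows the held blue stone at (328,320), well seated. The green tray's far corners are at (288,112) and (377,114), and its sides run down to about (288,217) and (372,217). The mahogany tray is at (520,172).

```bash
cat >> h.py <<'E'
def back(K,M,px,z):
    d=np.linalg.inv(K)@np.array([px[0],px[1],1.]);Rt=M[:3,:3].T
    w=Rt@d;c=-Rt@M[:3,3];return c+w*(z-c[2])/w[2]
E
python3 - <<'E'
from w import *
o=ctrl.get_obs();p=eyes.get_image("wrist");K,M=cam(p,o)
g=p["image"].astype(int);m=((g[...,1]>g[...,0]*1.3)&(g[...,1]>g[...,2]*1.15)).astype(np.uint8)
ys,xs=np.nonzero(m);print(xs.min(),xs.max(),ys.min(),ys.max())
for y in(125,150,175,200):
    r=np.nonzero(m[y])[0];a=back(K,M,(r[0],y),.011);b=back(K,M,(r[-1]+1,y),.011);print(y,r[0],r[-1],a.round(4),b.round(4),((a+b)/2).round(4),np.hypot(*(a-b)[:2]))
c=[back(K,M,q,.011) for q in((288,111),(377,113))];print(c)
# stone in hand: top face corners (z = tcp-.184+.025)
zt=o["tool_pos"][2]-.184+.025
for q in((282,236),(376,236),(372,421),(289,423)):print(back(K,M,q,zt).round(4))
E
```

```text
68 466 113 478
125 289 377 [0.4361 0.0493 0.011 ] [0.4972 0.0466 0.011 ] [0.4667 0.048  0.011 ] 0.06113342625490185
150 289 375 [0.4349 0.0325 0.011 ] [0.4957 0.0298 0.011 ] [0.4653 0.0312 0.011 ] 0.06080536130671983
175 288 373 [0.4329 0.0152 0.011 ] [0.4941 0.0124 0.011 ] [0.4635 0.0138 0.011 ] 0.061176293482327934
200 288 372 [ 0.4316 -0.0029  0.011 ] [ 0.4931 -0.0056  0.011 ] [ 0.4624 -0.0042  0.011 ] 0.061562071497592324
[array([0.43612248, 0.05850373, 0.011     ]), array([0.49659995, 0.05454255, 0.011     ])]
[0.4461 0.0186 0.176 ]
[0.4767 0.0172 0.176 ]
[ 0.4744 -0.0556  0.176 ]
[ 0.4431 -0.0551  0.176 ]
```

```bash
python3 -c "
from w import *
plan(.4622,0.003,-4.7,.03,40)"
```

```text
4 ticks; world d mm [   2.3   20.7 -131.6] turn [0.006 0.003 0.039] t 8.62 q6 -0.16 open 0.0306
[0.002, 0.001, 0.01] [5.0, 0.0, 33.0]
[0.002, 0.001, 0.01] [5.0, 0.0, 33.0]
[0.002, 0.001, 0.01] [5.0, 0.0, 33.0]
[0.002, 0.001, 0.01] [5.0, 0.0, 33.0]
```

```bash
python3 -m crank '[[0.002,0.001,0.01,5,0,33,0.6],[0.002,0.001,0.01,5,0,33,0.6],[0.002,0.001,0.01,5,0,33,0.6],[0.002,0.001,0.01,5,0,25,0.6],[0,0,0,0,0,0,0.6],[0,0,0,0,0,0,0.6]]'
python3 -c "
from w import *
plan(.4622,0.003,-4.7,.0195,40)"
```

```text
t: 9.12
tool_pos: [0.4632, 0.0074, 0.2116]
tool_rot: [2.3, 2.131, 0.009]
contact_force: [1.1, -0.2, 0.5]
opening: 0.0306
1 ticks; world d mm [ -1.   -4.4 -18.7] turn [0.008 0.    0.006] t 9.12 q6 -0.07 open 0.0306
[0.008, 0.0, 0.006] [-4.0, -1.0, 19.0]
```

```bash
python3 -m crank '[[0.008,0,0.006,-5,-1,8,0.6],[0,0,0,0,0,8,0.6],[0,0,0,0,0,2,0.6],[0,0,0,0,0,0,0.6]]'
python3 -c "
from w import *
plan(.4622,0.003,-4.7,.0165,40)"
```

```text
t: 9.45
tool_pos: [0.4638, 0.0022, 0.1971]
tool_rot: [2.305, 2.126, 0.007]
contact_force: [-0.0, 0.1, -1.1]
opening: 0.0305
1 ticks; world d mm [-1.6  0.8 -7.2] turn [0.008 0.001 0.001] t 9.45 q6 -0.07 open 0.0305
[0.008, 0.001, 0.001] [1.0, -2.0, 7.0]
```

```bash
python3 -m crank '[[0.008,0,0,1,-2,3,0.6],[0,0,0,0,0,2,0.6],[0,0,0,0,0,2,0.6],[0,0,0,0,0,0,0.6]]'
python3 -c "
from w import *
plan(.4622,0.003,-4.7,.0165,40)"
```

```text
t: 9.78
tool_pos: [0.4632, 0.0027, 0.1923]
tool_rot: [2.307, 2.126, 0.003]
contact_force: [0.4, 0.3, -2.2]
opening: 0.0303
1 ticks; world d mm [-1.   0.3 -2.4] turn [0.004 0.001 0.   ] t 9.78 q6 -0.07 open 0.0303
[0.004, 0.001, 0.0] [0.0, -1.0, 2.0]
```

```bash
python3 -m crank '[[0.004,0,0,0,-1,2,0.6],[0,0,0,0,0,2,0.6],[0,0,0,0,0,1,0.6],[0,0,0,0,0,0,0.6]]'
python3 -m crank '[[0,0,0,0,0,1,0.6],[0,0,0,0,0,1,0.6],[0,0,0,0,0,0,0.6]]'
```

```text
t: 10.12
tool_pos: [0.4631, 0.0026, 0.1901]
tool_rot: [-2.31, -2.129, 0.004]
contact_force: [0.9, -0.1, -1.7]
opening: 0.0301
t: 10.37
tool_pos: [0.4638, 0.0025, 0.1899]
tool_rot: [-2.31, -2.129, 0.004]
contact_force: [-0.2, -0.4, -1.8]
opening: 0.0305
```

```bash
python3 -m crank '[[0,0,0,0,0,3,0.6],[0,0,0,0,0,0,0.6]]'; python3 -m crank '[[0,0,0,0,0,3,0.6],[0,0,0,0,0,0,0.6]]'
```

```text
t: 10.53
tool_pos: [0.4651, 0.0024, 0.1906]
tool_rot: [-2.309, -2.129, 0.006]
contact_force: [0.8, -0.3, -1.2]
opening: 0.0302
t: 10.7
tool_pos: [0.4665, 0.0022, 0.1902]
tool_rot: [2.309, 2.13, -0.005]
contact_force: [-0.1, 0.3, -2.7]
opening: 0.0305
```

```bash
python3 - <<'E'
from w import *
o=ctrl.get_obs();print(o["q"].round(4),o["effort"].round(2),o["contact_force"].round(2),o["wrist_torque"].round(2))
p=eyes.get_image("wrist");cv2.imwrite("pics/w4.png",p["image"][:,:,::-1])
p=eyes.get_image("side");cv2.imwrite("pics/s4.png",cv2.resize(p["image"][100:340,200:420,::-1],None,fx=2.5,fy=2.5))
E
```

```text
[-0.1545 -0.0845  2.1355 -0.0028  1.0921 -0.0726] [ 2.000e-02 -2.802e+01 -3.173e+01 -1.000e-02  1.900e-01 -0.000e+00] [-0.11  0.28 -2.66] [ 0.01 -0.01 -0.03]
```

View pics/w4.png

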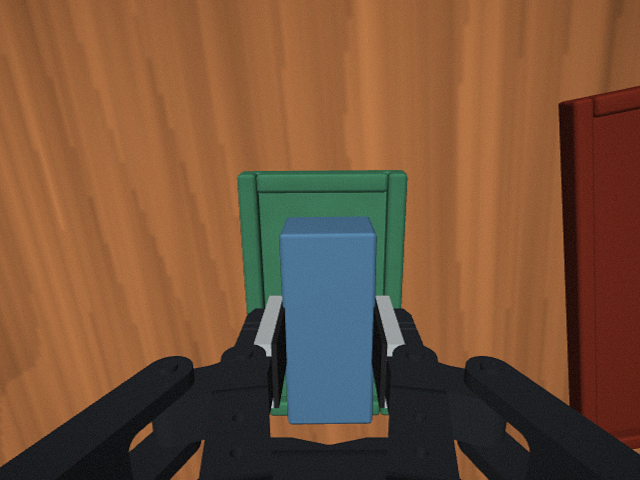

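View pics/s4.png

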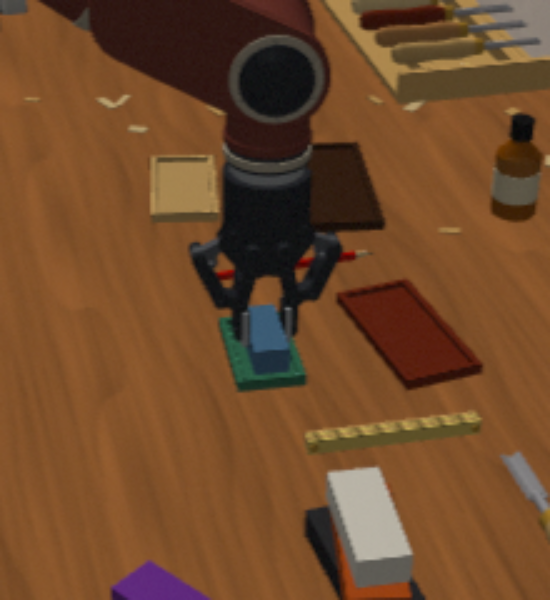

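```bash
python3 - <<'E'
from w import *
o=ctrl.get_obs();p=eyes.get_image("wrist");K,M=cam(p,o);print(o["tool_pos"],o["contact_force"])
for q in((239,172),(407,172),(389,414),(272,414)):print("tray",back(K,M,q,.011).round(4))
for q in((282,236),(376,236),(372,422),(289,422)):print("stone",back(K,M,q,.031).round(4))
E
```

```text
[0.46633398 0.00215181 0.18967955] [-0.75122559  0.74604595  5.07533173]
tray [0.4373 0.0585 0.011 ]
tray [0.4973 0.0537 0.011 ]
tray [ 0.4868 -0.05    0.011 ]
tray [ 0.4364 -0.046   0.011 ]
stone [0.4528 0.0392 0.031 ]
stone [0.4832 0.0368 0.031 ]
stone [ 0.4782 -0.0361  0.031 ]
stone [ 0.4471 -0.0336  0.031 ]
```

The blue stone is centred in the green tray (about 2 mm off) and now bears on the floor with +5 N. I'll release it.

```bash
python3 -m crank '[[0,0,0,0,0,0,-0.4],[0,0,0,0,0,0,-0.4],[0,0,0,0,0,0,-0.4],[0,0,0,0,0,0,-0.4],[0,0,0,0,0,-20,-0.4],[0,0,0,0,0,-35,-0.4],[0,0,0,0,0,-38,-0.6],[0,0,0,0,0,-38,-0.6]]'
python3 -c "
from w import *
plan(.46,-.335,-6,.20,40)"
```

```text
t: 11.52
tool_pos: [0.4613, 0.0031, 0.3096]
tool_rot: [-2.293, -2.114, 0.033]
contact_force: [1.0, -0.5, 0.4]
opening: 0.0683
9 ticks; world d mm [  -1.3 -338.1   63.8] turn [-0.031  0.     0.024] t 11.52 q6 -0.07 open 0.0683
[-0.003, 0.0, 0.003] [-37.0, 3.0, -7.0]
[-0.003, 0.0, 0.003] [-37.0, 3.0, -7.0]
[-0.003, 0.0, 0.003] [-37.0, 3.0, -7.0]
[-0.003, 0.0, 0.003] [-37.0, 3.0, -7.0]
[-0.003, 0.0, 0.003] [-37.0, 3.0, -7.0]
[-0.003, 0.0, 0.003] [-37.0, 3.0, -7.0]
[-0.003, 0.0, 0.003] [-37.0, 3.0, -7.0]
[-0.003, 0.0, 0.003] [-37.0, 4.0, -7.0]
[-0.003, 0.0, 0.003] [-37.0, 4.0, -7.0]
```

```bash
python3 -m crank '[[-0.004,0,0.003,-38,3,-8,-0.6],[-0.004,0,0.003,-38,3,-8,-0.6],[-0.004,0,0.003,-38,3,-8,-0.6],[-0.004,0,0.003,-38,3,-8,-0.6],[-0.004,0,0.003,-38,3,-8,-0.6],[-0.004,0,0.003,-38,3,-8,-0.6],[-0.004,0,0.003,-38,3,-8,-0.6],[-0.004,0,0.003,-38,3,-8,-0.6]]'
python3 -c "
from w import *
plan(.46,-.335,-6,.20,40)"
```

```text
t: 12.18
tool_pos: [0.4604, -0.3074, 0.3855]
tool_rot: [2.308, 2.109, 0.02]
contact_force: [1.9, -0.0, 0.3]
opening: 0.0687
1 ticks; world d mm [ -0.4 -27.6 -12.1] turn [0.02  0.    0.015] t 12.18 q6 -0.64 open 0.0687
[0.02, 0.0, 0.015] [-28.0, 2.0, 12.0]
```

```bash
python3 -m crank '[[0.02,0,0.015,-28,2,10,-0.6],[0,0,0,0,0,0,-0.6],[0,0,0,0,0,0,-0.6]]'
python3 -c "
from w import *
look('w5',[SW,SO,SG])
plan(.46,-.313,-6,.2,40)"
```

```text
t: 12.43
tool_pos: [0.4588, -0.3445, 0.3773]
tool_rot: [2.342, 2.087, -0.003]
contact_force: [0.5, 0.0, 0.1]
opening: 0.068
stone_white_mid n 3 dpx 7 conf 0.61 [ 0.4589 -0.3102] yaw 86.1 iou 0.972 px [326. 177.] mark [(array([ 0.3693, -0.4582,  0.0142]), 0.87), (array([ 0.3195, -0.3139,  0.0148]), 0.85)]
stone_orange_mid n 1 dpx 37 conf 0.97 [ 0.4606 -0.3107] yaw 78.5 iou 0.21 px [326. 169.] mark []
stone_grey_mid n 1 dpx 7 conf 0.69 [ 0.4621 -0.3135] yaw 94.0 iou 0.22 px [330. 167.] mark []
[ 0.4588 -0.3445  0.3773] 12.4333
1 ticks; world d mm [ 0.7 28.9 -4.2] turn [ 0.002  0.005 -0.006] t 12.78 q6 -0.66 open 0.0686
[0.002, 0.005, -0.006] [29.0, -3.0, 4.0]
```

View pics/w5.png

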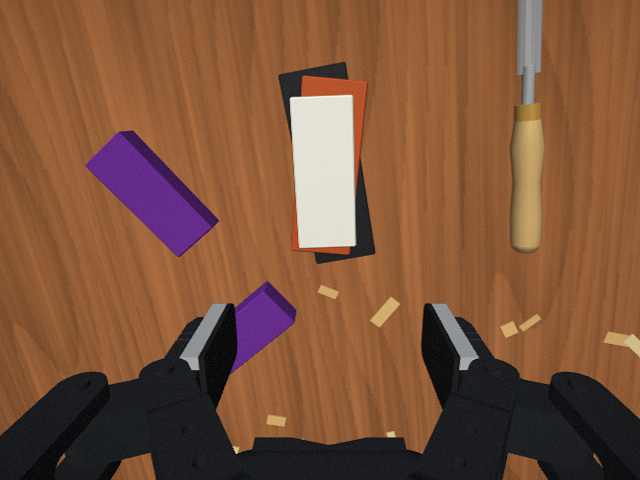

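The wrist picture shows the white stone on top at (323,171). The purple look-alikes are at (152,193) and (262,325), and the gouge is at (527,140). I'll grasp the white one, at (0.459,-0.310), yaw 86°.

```bash
python3 -c "
from w import *
plan(.459,-.3105,-4,.075,35)"
```

```text
4 ticks; world d mm [  -0.3   31.4 -129.2] turn [ 0.002  0.005 -0.041] t 12.78 q6 -0.66 open 0.0686
[0.001, 0.001, -0.01] [8.0, -1.0, 32.0]
[0.001, 0.001, -0.01] [8.0, -1.0, 32.0]
[0.001, 0.001, -0.01] [8.0, -1.0, 32.0]
[0.001, 0.001, -0.01] [8.0, -1.0, 32.0]
```

```bash
python3 -m crank '[[0,0,-0.01,8,-1,32,-0.5],[0,0,-0.01,8,-1,32,-0.5],[0,0,-0.01,8,-1,32,-0.5],[0,0,-0.01,7,-1,20,-0.5],[0,0,0,0,0,0,-0.5],[0,0,0,0,0,0,-0.5]]'
python3 -c "
from w import *
plan(.459,-.3105,-4,.06,35)"
```

```text
t: 13.28
tool_pos: [0.4608, -0.3072, 0.2626]
tool_rot: [2.278, 2.14, -0.003]
contact_force: [0.3, 0.1, 0.7]
opening: 0.0639
1 ticks; world d mm [ -1.8  -3.3 -29.2] turn [0.011 0.012 0.007] t 13.28 q6 -0.66 open 0.0639
[0.011, 0.012, 0.007] [-3.0, -2.0, 29.0]
```

```bash
python3 -m crank '[[0.011,0.012,0.007,-3,-2,14,-0.5],[0,0,0,0,0,10,-0.5],[0,0,0,-1,0,5,-0.5],[0,0,0,0,0,0,-0.5]]'
python3 -c "
from w import *
plan(.459,-.3105,-4,.06,35)"
```

```text
t: 13.62
tool_pos: [0.4602, -0.313, 0.2362]
tool_rot: [2.293, 2.138, 0.0]
contact_force: [-0.6, -0.6, 0.4]
opening: 0.064
1 ticks; world d mm [-1.2  2.5 -2.8] turn [ 0.005  0.005 -0.   ] t 13.62 q6 -0.66 open 0.064
[0.005, 0.005, -0.0] [2.0, -1.0, 3.0]
```

```bash
python3 -m crank '[[0.005,0.005,0,3,-1,4,-0.5],[0,0,0,0,0,0,0.6],[0,0,0,0,0,0,0.6],[0,0,0,0,0,0,0.6],[0,0,0,0,0,0,0.6],[0,0,0,0,0,0,0.6],[0,0,0,0,0,0,0.6]]' 50
python3 -m crank '[[0,0,0,0,0,-10,0.6],[0,0,0,0,0,-10,0.6],[0,0,0,0,0,0,0.6]]' 60
python3 -c "
from w import *
p=eyes.get_image('side');cv2.imwrite('pics/s6.png',cv2.resize(p['image'][200:400,200:440,::-1],None,fx=3,fy=3))
"
```

```text
t: 14.2
tool_pos: [0.4599, -0.3111, 0.2337]
tool_rot: [2.297, 2.139, 0.001]
contact_force: [0.2, 0.4, -2.0]
opening: 0.0384
t: 14.45
tool_pos: [0.4594, -0.3105, 0.2541]
tool_rot: [-2.298, -2.14, -0.001]
contact_force: [0.5, -0.1, -1.4]
opening: 0.0385
```

View pics/s6.png

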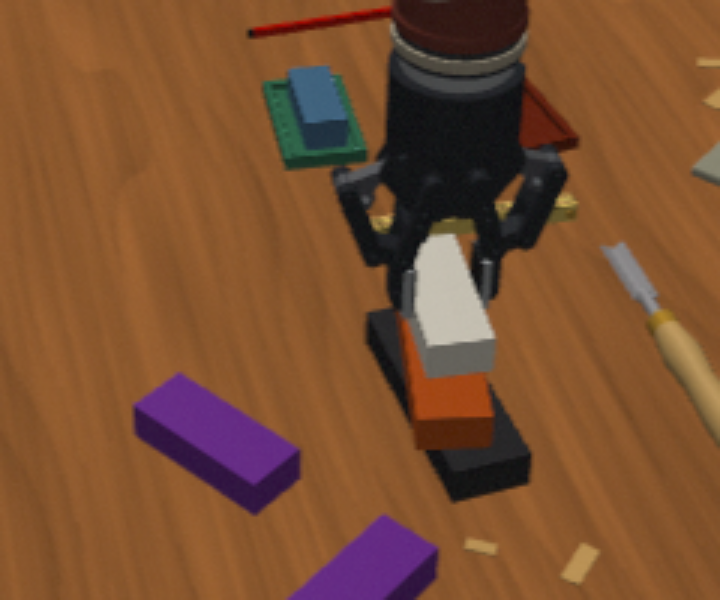

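White is held and clear, and the blue stone sits flat in the green tray. Now I'll travel to the ash tray.

```bash
python3 -m crank '[[0,0,0,0,0,-30,0.6],[0,0,0,20,-1,-35,0.6],[0,0,0,38,-2,-10,0.6],[0,0,0,38,-2,0,0.6],[0,0,0,38,-2,0,0.6],[0,0,0,38,-2,0,0.6],[0,0,0,38,-2,0,0.6],[0,0,0,38,-2,0,0.6]]' 60
python3 -c "
from w import *
plan(.458,.29,-11,.15,40)"
```

```text
t: 15.17
tool_pos: [0.4641, -0.0594, 0.3358]
tool_rot: [2.309, 2.12, 0.006]
contact_force: [1.2, 1.0, -1.6]
opening: 0.0385
9 ticks; world d mm [ -6.1 349.4 -12.4] turn [0.007 0.001 0.107] t 15.17 q6 -0.2 open 0.0385
[0.001, 0.0, 0.012] [39.0, -4.0, 1.0]
[0.001, 0.0, 0.012] [39.0, -4.0, 1.0]
[0.001, 0.0, 0.012] [39.0, -5.0, 1.0]
[0.001, 0.0, 0.012] [38.0, -5.0, 1.0]
[0.001, 0.0, 0.012] [38.0, -6.0, 1.0]
[0.001, 0.0, 0.012] [38.0, -6.0, 1.0]
[0.001, 0.0, 0.012] [38.0, -7.0, 1.0]
[0.001, 0.0, 0.012] [38.0, -7.0, 1.0]
[0.001, 0.0, 0.012] [38.0, -8.0, 1.0]
```

```bash
python3 -m crank '[[0,0,0.013,40,-4,0,0.6],[0,0,0.013,40,-4,0,0.6],[0,0,0.013,40,-5,0,0.6],[0,0,0.013,40,-5,0,0.6],[0,0,0.013,40,-6,0,0.6],[0,0,0.013,40,-6,0,0.6],[0,0,0.013,40,-7,0,0.6],[0,0,0.013,40,-7,0,0.6]]' 60
python3 -c "
from w import *
plan(.46,.295,-11,.15,40)"
```

```text
t: 15.83
tool_pos: [0.4582, 0.2743, 0.338]
tool_rot: [2.418, 1.987, 0.017]
contact_force: [1.7, -0.4, -1.5]
opening: 0.0384
1 ticks; world d mm [  1.8  20.7 -14.6] turn [ 0.016 -0.001 -0.003] t 15.83 q6 0.6 open 0.0384
[0.016, -0.001, -0.003] [21.0, -3.0, 15.0]
```

```bash
python3 -m crank '[[0.01,0,0,15,-3,10,0.6],[0,0,0,0,0,0,0.6],[0,0,0,0,0,0,0.6]]' 60
python3 -c "
from w import *
look('w7',[TW])
plan(.4597,.319,-11,.035,35)"
```

```text
t: 16.08
tool_pos: [0.4567, 0.2975, 0.3288]
tool_rot: [2.415, 2.005, 0.012]
contact_force: [0.1, -0.2, -2.0]
opening: 0.0382
tray_white_floor n 1 dpx 58 conf 0.74 [0.4597 0.3189] yaw 79.2 iou 0.471 px [328. 196.] mark [(array([0.4658, 0.3191, 0.0087]), 0.6)]
[0.4567 0.2975 0.3288] 16.0833
4 ticks; world d mm [   2.7   23.3 -120.3] turn [ 0.007 -0.004  0.003] t 16.23 q6 0.63 open 0.0382
[0.002, -0.001, 0.001] [6.0, -1.0, 30.0]
[0.002, -0.001, 0.001] [6.0, -1.0, 30.0]
[0.002, -0.001, 0.001] [6.0, -1.0, 30.0]
[0.002, -0.001, 0.001] [6.0, -0.0, 30.0]
```

View pics/w7.png

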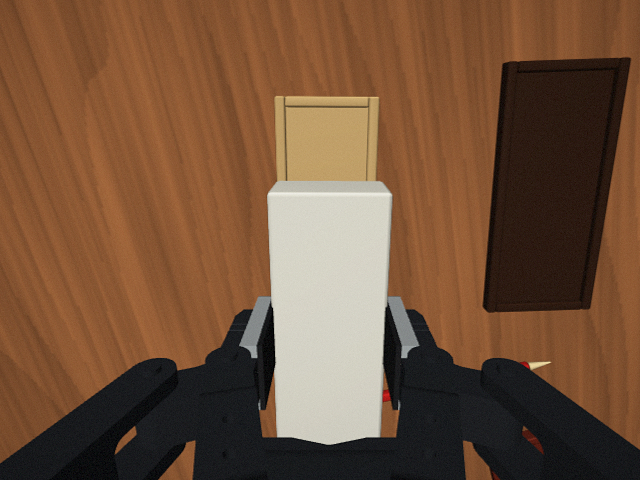

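```bash
python3 - <<'E'
from w import *
o=ctrl.get_obs();p=eyes.get_image("wrist");K,M=cam(p,o);m=R.from_rotvec(o["tool_rot"]).as_matrix()
zt=o["tool_pos"][2]-.159
for q in((271,194),(390,194),(274,380),(384,380)):
    b=back(K,M,q,zt);print(b.round(4),"tool",(m.T@(b-o["tool_pos"])).round(4))
for q in((276,97),(378,97),(277,170),(376,170)):
    b=back(K,M,q,.011);print("tray",b.round(4))
E
python3 -m crank '[[0.002,-0.001,0,6,-1,31,0.6],[0.002,-0.001,0,6,-1,31,0.6],[0.002,-0.001,0,6,-1,31,0.6],[0,0,0,3,0,16,0.6],[0,0,0,0,0,0,0.6]]'
python3 -c "
from w import *
plan(.4597,.319,-11,.0195,35)"
```

```text
[0.4485 0.3488 0.1697] tool [ 0.0499 -0.0194  0.1591]
[0.4855 0.3417 0.1697] tool [0.0498 0.0183 0.1593]
[0.4341 0.2819 0.1697] tool [-0.0185 -0.0211  0.1588]
[0.4734 0.2743 0.1697] tool [-0.0187  0.019   0.1591]
tray [0.4397 0.3868 0.011 ]
tray [0.5059 0.3741 0.011 ]
tray [0.4297 0.3399 0.011 ]
tray [0.4972 0.327  0.011 ]
t: 16.7
tool_pos: [0.4635, 0.3122, 0.223]
tool_rot: [2.428, 1.986, 0.023]
contact_force: [-1.3, -0.2, -2.9]
opening: 0.0381
1 ticks; world d mm [ -3.8   6.8 -30.1] turn [ 0.013 -0.008 -0.008] t 16.7 q6 0.66 open 0.0381
[0.013, -0.008, -0.008] [6.0, -5.0, 30.0]
```

```bash
python3 -m crank '[[0.013,-0.008,-0.008,6,-5,12,0.6],[0,0,0,0,0,9,0.6],[0,0,0,0,0,2,0.6],[0,0,0,0,0,0,0.6]]'
python3 -c "
from w import *
plan(.460,.318,-11,.0165,35)"
```

```text
t: 17.03
tool_pos: [0.4622, 0.3158, 0.2021]
tool_rot: [2.428, 1.991, 0.003]
contact_force: [-0.5, -0.1, -3.2]
opening: 0.0385
1 ticks; world d mm [ -2.2   2.2 -12.2] turn [ 0.003 -0.001 -0.005] t 17.03 q6 0.66 open 0.0385
[0.003, -0.001, -0.005] [2.0, -3.0, 12.0]
```

```bash
python3 -m crank '[[0.003,0,-0.005,3,-3,5,0.6],[0,0,0,0,0,4,0.6],[0,0,0,0,0,3,0.6],[0,0,0,0,0,0,0.6]]'
python3 -m crank '[[0,0,0,0,-1,2,0.6],[0,0,0,0,-1,2,0.6],[0,0,0,0,0,0,0.6]]'
```

```text
t: 17.37
tool_pos: [0.4616, 0.3192, 0.1932]
tool_rot: [2.425, 1.996, 0.011]
contact_force: [-1.2, -0.3, -2.0]
opening: 0.0384
t: 17.62
tool_pos: [0.4602, 0.3199, 0.19]
tool_rot: [2.424, 1.996, 0.014]
contact_force: [-0.1, -0.4, -0.9]
opening: 0.0381
```

```bash
python3 -c "
from w import *
plan(.460,.318,-11,.0145,35)"
python3 -m crank '[[0.007,-0.005,0,0,0,2,0.6],[0,0,0,0,0,0,0.6]]'
```

```text
1 ticks; world d mm [-0.2 -1.9 -2.1] turn [ 0.007 -0.006 -0.001] t 17.62 q6 0.67 open 0.0381
[0.007, -0.006, -0.001] [-2.0, 0.0, 2.0]
t: 17.78
tool_pos: [0.4614, 0.3205, 0.1902]
tool_rot: [2.424, 1.997, 0.006]
contact_force: [0.5, -0.0, -1.9]
opening: 0.0386
```

```bash
python3 -m crank '[[0,0,0,-2,-1,3,0.6],[0,0,0,0,0,0,0.6]]';python3 -m crank '[[0,0,0,0,0,3,0.6],[0,0,0,0,0,0,0.6]]'
python3 - <<'E'
from w import *
o=ctrl.get_obs();p=eyes.get_image("wrist");cv2.imwrite("pics/w8.png",p["image"][:,:,::-1]);print(o["tool_pos"],o["contact_force"])
E
```

```text
t: 17.95
tool_pos: [0.4615, 0.3201, 0.1904]
tool_rot: [-2.425, -1.997, -0.015]
contact_force: [-0.3, -0.3, -3.0]
opening: 0.0383
t: 18.12
tool_pos: [0.4623, 0.3206, 0.1902]
tool_rot: [-2.425, -1.997, -0.016]
contact_force: [0.9, -0.3, -2.3]
opening: 0.0383
[0.46225469 0.32063768 0.19022489] [ 0.88166372 -0.27017412 -2.34656063]
```

View pics/w8.png

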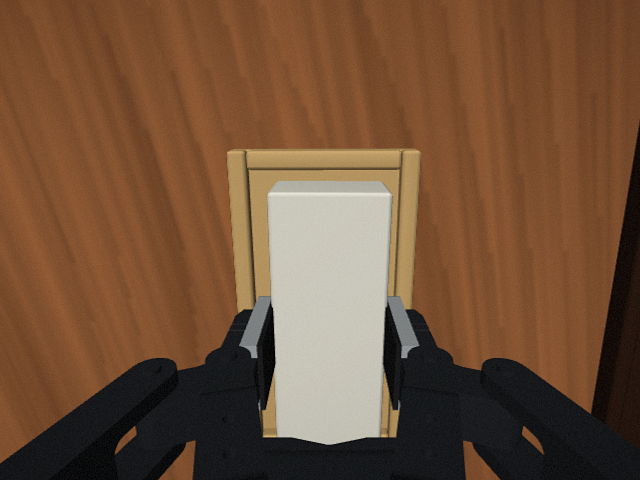

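```bash
python3 - <<'E'
from w import *
o=ctrl.get_obs();print(o["tool_pos"],o["contact_force"],o["q"].round(4),o["effort"].round(2))
plan(.4605,.3185,-11,.0145,35)
E
python3 -m crank '[[0.009,-0.006,0,-2,-1,6,0.6]]'
python3 - <<'E'
from w import *
o=ctrl.get_obs();print(o["tool_pos"],o["contact_force"],o["q"].round(4),o["effort"].round(2))
plan(.4605,.3185,-11,.0145,35)
E
python3 -m crank '[[0,0,0,0,0,0,0.6]]'
```

```text
[0.46232805 0.32067405 0.19011632] [ 0.04385533  0.91593207 -1.0267347 ] [0.4737 0.1367 1.9095 0.0028 1.0848 0.6655] [-2.000e-02 -3.747e+01 -3.114e+01 -5.000e-02  1.600e-01 -0.000e+00]
1 ticks; world d mm [-1.8 -2.2 -2.2] turn [ 0.007 -0.009 -0.001] t 18.17 q6 0.67 open 0.0383
[0.007, -0.009, -0.001] [-3.0, -1.0, 2.0]
t: 18.25
tool_pos: [0.4633, 0.3207, 0.1895]
tool_rot: [-2.423, -1.994, -0.012]
contact_force: [-10.7, -0.1, 50.8]
opening: 0.0384
[0.46330976 0.32066885 0.18949726] [-10.67196814  -0.05577388  50.83747503] [0.4724 0.1402 1.9067 0.0058 1.0881 0.6631] [ -2.87 -11.95 -11.82  -1.19  -2.91   0.07]
1 ticks; world d mm [-2.8 -2.2 -1.6] turn [ 0.002 -0.008 -0.001] t 18.25 q6 0.66 open 0.0384
[0.002, -0.008, -0.001] [-3.0, -2.0, 2.0]
t: 18.33
tool_pos: [0.4641, 0.3212, 0.1912]
tool_rot: [-2.423, -1.994, -0.016]
contact_force: [0.3, 0.4, -2.6]
opening: 0.0387
```

Contact is confirmed at z≈0.190, which is the same as the pick height. I'll release now and use gentler final steps from here on.

```bash
python3 -m crank '[[0,0,0,0,0,1,0.6],[0,0,0,0,0,0,-0.4],[0,0,0,0,0,0,-0.4],[0,0,0,0,0,0,-0.4],[0,0,0,0,0,0,-0.4],[0,0,0,0,0,-20,-0.4],[0,0,0,0,0,-38,-0.6],[0,0,0,0,0,-38,-0.6]]'
python3 -m crank '[[0,0,0,-8,0,-38,-0.6],[0,0,0,-8,0,-38,-0.6],[0,0,0,0,0,0,-0.6],[0,0,0,0,0,0,-0.6]]'
python3 - <<'E'
from w import *
SW=("stone_white_mid",(.1,.04,.025),.006,.46,.318)
look('w9',[SW,TW,TG])
E
```

```text
t: 19.0
tool_pos: [0.4589, 0.3175, 0.2733]
tool_rot: [-2.419, -1.99, 0.026]
contact_force: [0.7, 0.3, 0.5]
opening: 0.0686
t: 19.33
tool_pos: [0.4577, 0.3019, 0.3597]
tool_rot: [-2.421, -1.993, 0.011]
contact_force: [-0.2, 0.3, -1.3]
opening: 0.0684
stone_white_mid n 1 dpx 12 conf 0.85 [0.4641 0.3244] yaw 78.9 iou 0.981 px [334. 193.] mark [(array([0.4603, 0.326 , 0.0199]), 0.66)]
tray_white_floor n 1 dpx 10 conf 0.89 [0.4596 0.3193] yaw 78.9 iou 0.985 px [335. 192.] mark []
tray_grey_floor n 1 dpx 14 conf 0.91 [0.617  0.2869] yaw 81.1 iou 0.972 px [539. 192.] mark [(array([0.6209, 0.2884, 0.002 ]), 0.79)]
[0.4577 0.3019 0.3597] 19.3333
```

View pics/w9.png

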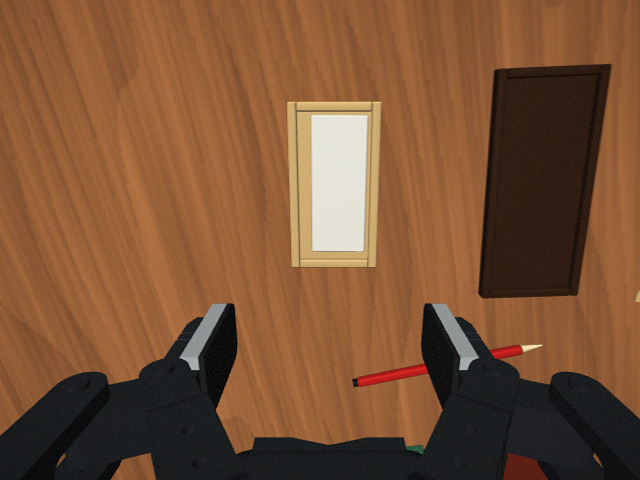

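White lies flat inside the ash tray at (339,183), about 5 mm off centre but clear of the rim. Next is orange.

```bash
python3 -c "
from w import *
plan(.46,-.335,-6,.2,40)"
```

```text
16 ticks; world d mm [   2.7 -637.    17. ] turn [-0.014  0.004 -0.088] t 19.68 q6 0.64 open 0.0682
[-0.001, 0.0, -0.006] [-39.0, 8.0, -1.0]
[-0.001, 0.0, -0.006] [-39.0, 8.0, -1.0]
[-0.001, 0.0, -0.006] [-39.0, 7.0, -1.0]
[-0.001, 0.0, -0.006] [-39.0, 7.0, -1.0]
[-0.001, 0.0, -0.006] [-39.0, 7.0, -1.0]
[-0.001, 0.0, -0.006] [-39.0, 7.0, -1.0]
[-0.001, 0.0, -0.006] [-39.0, 6.0, -1.0]
[-0.001, 0.0, -0.006] [-39.0, 6.0, -1.0]
[-0.001, 0.0, -0.006] [-39.0, 6.0, -1.0]
[-0.001, 0.0, -0.006] [-39.0, 6.0, -1.0]
[-0.001, 0.0, -0.006] [-39.0, 6.0, -1.0]
[-0.001, 0.0, -0.006] [-39.0, 5.0, -1.0]
[-0.001, 0.0, -0.006] [-39.0, 5.0, -1.0]
[-0.001, 0.0, -0.006] [-40.0, 5.0, -1.0]
[-0.001, 0.0, -0.006] [-40.0, 5.0, -1.0]
[-0.001, 0.0, -0.006] [-40.0, 5.0, -1.0]
```

```bash
python3 -m crank '[[0,0,-0.006,-40,8,-3,-0.6],[0,0,-0.006,-40,8,-3,-0.6],[0,0,-0.006,-40,8,-3,-0.6],[0,0,-0.006,-40,8,-2,-0.6],[0,0,-0.006,-40,8,-2,-0.6],[0,0,-0.006,-40,8,-2,-0.6],[0,0,-0.006,-40,8,-2,-0.6],[0,0,-0.006,-40,8,-2,-0.6]]'
python3 -m crank '[[0,0,-0.006,-40,7,0,-0.6],[0,0,-0.006,-40,7,0,-0.6],[0,0,-0.006,-40,7,0,-0.6],[0,0,-0.006,-40,7,0,-0.6],[0,0,-0.006,-40,7,0,-0.6],[0,0,-0.006,-40,7,0,-0.6],[0,0,-0.006,-40,6,0,-0.6]]'
python3 -c "
from w import *
plan(.46,-.335,-6,.2,40)"
```

```text
t: 20.35
tool_pos: [0.4656, -0.0268, 0.3665]
tool_rot: [-2.342, -2.067, 0.037]
contact_force: [1.4, 0.1, -0.9]
opening: 0.0683
t: 20.93
tool_pos: [0.4801, -0.3183, 0.3596]
tool_rot: [-2.29, -2.111, 0.038]
contact_force: [0.6, 0.3, 1.1]
opening: 0.0687
1 ticks; world d mm [-20.1 -16.7  13.8] turn [-0.036 -0.     0.023] t 20.93 q6 -0.63 open 0.0687
[-0.036, -0.0, 0.023] [-18.0, -19.0, -13.0]
```

```bash
python3 -m crank '[[-0.036,0,0.023,-18,-15,-13,-0.6],[0,0,0,0,0,0,-0.6],[0,0,0,0,0,0,-0.6]]'
python3 -c "
from w import *
look('w10',[SO,SG])
plan(.46,-.313,-6,.2,40)"
```

```text
t: 21.18
tool_pos: [0.4628, -0.3436, 0.3659]
tool_rot: [-2.336, -2.085, 0.003]
contact_force: [-0.5, 0.4, -0.8]
opening: 0.0683
stone_orange_mid n 1 dpx 6 conf 0.65 [ 0.4605 -0.3106] yaw 78.2 iou 0.969 px [326. 177.] mark [(array([ 0.4616, -0.3116,  0.0392]), 0.72)]
stone_grey_mid n 1 dpx 8 conf 0.65 [ 0.4619 -0.3131] yaw 93.8 iou 0.25 px [330. 175.] mark []
[ 0.4628 -0.3436  0.3659] 21.1833
1 ticks; world d mm [-3.7 28.4  5.8] turn [-0.006 -0.004 -0.005] t 21.43 q6 -0.65 open 0.0687
[-0.006, -0.004, -0.005] [28.0, -7.0, -6.0]
```

View pics/w10.png

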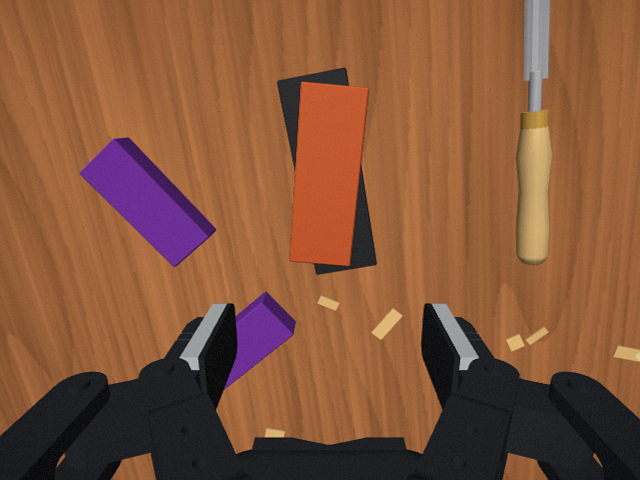

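The wrist picture shows orange now on top at (328,173) over grey, with the purple blocks and the gouge unmoved. The orange fit is (0.4605,-0.3106), yaw 78°.

```bash
python3 -c "
from w import *
plan(.4605,-.3106,-11.8,.055,35)"
```

```text
5 ticks; world d mm [  -3.2   30.8 -139.2] turn [-0.007 -0.003  0.096] t 21.43 q6 -0.65 open 0.0687
[-0.001, -0.001, 0.019] [6.0, -1.0, 28.0]
[-0.001, -0.001, 0.019] [6.0, -1.0, 28.0]
[-0.001, -0.001, 0.019] [6.0, -1.0, 28.0]
[-0.001, -0.001, 0.019] [6.0, -2.0, 28.0]
[-0.001, -0.001, 0.019] [6.0, -2.0, 28.0]
```

```bash
python3 -m crank '[[0,0,0.02,5,-1,28,-0.6],[0,0,0.02,5,-1,28,-0.6],[0,0,0.02,5,-1,28,-0.6],[0,0,0.02,5,-2,28,-0.6],[0,0,0.02,5,-2,22,-0.6],[0,0,0,0,0,0,-0.6],[0,0,0,0,0,0,-0.6]]'
python3 -c "
from w import *
plan(.4605,-.3106,-11.8,.0355,35)"
```

```text
t: 22.02
tool_pos: [0.4638, -0.3073, 0.2339]
tool_rot: [2.431, 1.985, -0.001]
contact_force: [0.3, 0.5, 0.7]
opening: 0.0682
1 ticks; world d mm [ -3.3  -3.3 -25. ] turn [0.002 0.002 0.005] t 22.02 q6 -0.52 open 0.0682
[0.002, 0.002, 0.005] [-4.0, -3.0, 25.0]
```

```bash
python3 -m crank '[[0.002,0.002,0.005,-4,-3,12,-0.6],[0,0,0,-1,-1,10,-0.6],[0,0,0,0,0,2,-0.6],[0,0,0,0,0,0,-0.6]]'
python3 -c "
from w import *
plan(.4605,-.3106,-11.8,.0355,35)"
```

```text
t: 22.35
tool_pos: [0.4605, -0.3124, 0.2129]
tool_rot: [2.429, 1.98, 0.002]
contact_force: [-0.8, -0.4, 0.5]
opening: 0.0684
1 ticks; world d mm [-0.   1.8 -4. ] turn [0.007 0.004 0.003] t 22.35 q6 -0.53 open 0.0684
[0.007, 0.004, 0.003] [2.0, -0.0, 4.0]
```

```bash
python3 -m crank '[[0.007,0.004,0.003,2,0,4,-0.6],[0,0,0,0,0,0,0.5],[0,0,0,0,0,0,0.5],[0,0,0,0,0,0,0.5],[0,0,0,0,0,0,0.5],[0,0,0,0,0,0,0.5],[0,0,0,0,0,0,0.5]]' 60
python3 -m crank '[[0,0,0,0,0,-10,0.5],[0,0,0,0,0,-10,0.5],[0,0,0,0,0,0,0.5]]' 70
python3 -c "
from w import *
p=eyes.get_image('side');cv2.imwrite('pics/s11.png',cv2.resize(p['image'][200:400,200:440,::-1],None,fx=3,fy=3))
"
```

```text
t: 22.93
tool_pos: [0.4618, -0.3117, 0.2109]
tool_rot: [2.437, 1.978, 0.0]
contact_force: [0.1, 0.3, 0.1]
opening: 0.0434
t: 23.18
tool_pos: [0.4612, -0.3112, 0.2312]
tool_rot: [2.439, 1.98, -0.0]
contact_force: [0.1, -1.1, -2.5]
opening: 0.043
```

View pics/s11.png

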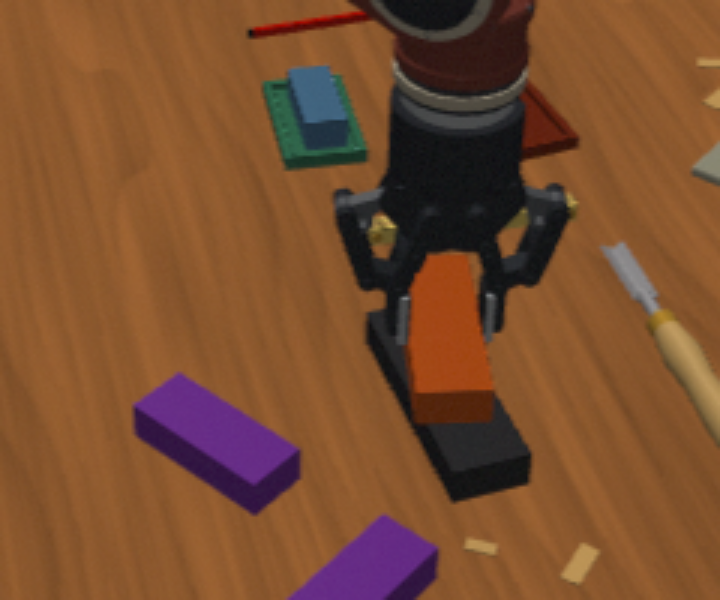

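Orange is up. Now to the mahogany tray.

```bash
python3 -m crank '[[0,0,0,0,0,-35,0.5],[0,0,0,0,0,-38,0.5],[0,0,0,0,0,-25,0.5]]' 70
python3 -c "
from w import *
plan(.6,-.025,6.5,.16,38)"
```

```text
t: 23.48
tool_pos: [0.4585, -0.3089, 0.3221]
tool_rot: [-2.424, -1.967, 0.006]
contact_force: [0.5, -0.7, -3.2]
opening: 0.0429
9 ticks; world d mm [141.5 283.9  11.3] turn [-0.016 -0.012 -0.321] t 23.48 q6 -0.52 open 0.0429
[-0.002, -0.001, -0.036] [34.0, 9.0, -1.0]
[-0.002, -0.001, -0.036] [34.0, 10.0, -1.0]
[-0.002, -0.001, -0.036] [33.0, 11.0, -1.0]
[-0.002, -0.001, -0.036] [33.0, 12.0, -1.0]
[-0.002, -0.001, -0.036] [33.0, 14.0, -1.0]
[-0.002, -0.001, -0.036] [32.0, 15.0, -1.0]
[-0.002, -0.001, -0.036] [31.0, 16.0, -1.0]
[-0.002, -0.001, -0.036] [31.0, 17.0, -1.0]
[-0.002, -0.001, -0.036] [30.0, 18.0, -1.0]
```

```bash
python3 -m crank '[[-0.002,-0.001,-0.038,36,10,-3,0.5],[-0.002,-0.001,-0.038,36,10,-3,0.5],[-0.002,-0.001,-0.038,36,11,-2,0.5],[-0.002,-0.001,-0.038,35,12,-2,0.5],[0,0,-0.038,35,14,-2,0.5],[0,0,-0.038,34,15,-2,0.5],[0,0,-0.038,33,16,-2,0.5],[0,0,-0.038,33,17,-2,0.5]]'
python3 -c "
from w import *
plan(.6,-.025,6.5,.16,38)"
```

```text
t: 24.15
tool_pos: [0.5872, -0.0353, 0.3515]
tool_rot: [2.106, 2.319, 0.001]
contact_force: [0.6, -1.1, -4.2]
opening: 0.0426
1 ticks; world d mm [ 12.8  10.3 -18.1] turn [ 0.006  0.007 -0.018] t 24.15 q6 -0.28 open 0.0426
[0.006, 0.007, -0.018] [9.0, 14.0, 18.0]
```

```bash
python3 -m crank '[[0,0,-0.018,0,12,10,0.5],[0,0,0,0,0,0,0.5],[0,0,0,0,0,0,0.5]]'
python3 - <<'E'
from w import *
o=ctrl.get_obs();p=eyes.get_image("wrist");cv2.imwrite("pics/w12.png",p["image"][:,:,::-1]);print(o["tool_pos"],o["tool_rot"])
g=p["image"].astype(int);m=((g[...,0]>g[...,1]*2.2)&(g[...,0]<150)).astype(np.uint8)
K,M=cam(p,o)
for y in range(90,180,20):
    r=np.nonzero(m[y,200:470])[0]+200
    if len(r): a=back(K,M,(r[0],y),.011);b=back(K,M,(r[-1]+1,y),.011);print(y,r[0],r[-1],((a+b)/2).round(4),np.hypot(*(a-b)[:2]).round(4))
E
```

```text
t: 24.4
tool_pos: [0.6011, -0.0263, 0.3422]
tool_rot: [2.072, 2.35, 0.006]
contact_force: [-0.4, 0.4, -2.4]
opening: 0.0431
[ 0.60111495 -0.02628381  0.34216886] [2.07181865 2.35021638 0.00551572]
90 278 385 [0.5936 0.0624 0.011 ] 0.0742
110 279 384 [0.5952 0.0494 0.011 ] 0.0738
130 279 383 [0.5966 0.036  0.011 ] 0.0741
170 398 398 [0.6485 0.0142 0.011 ] 0.0007
```

View pics/w12.png

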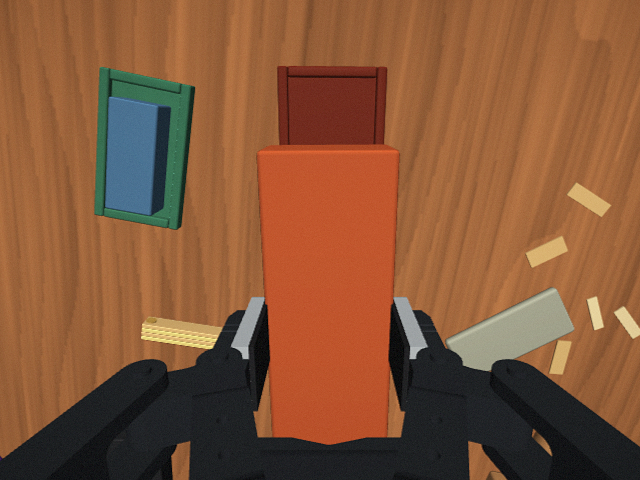

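```bash
python3 - <<'E'
from w import *
o=ctrl.get_obs();p=eyes.get_image("wrist");K,M=cam(p,o);m=R.from_rotvec(o["tool_rot"]).as_matrix()
a,b=[back(K,M,q,.011) for q in((278,67),(387,67))]
mid=(a+b)/2;th=np.radians(96.6);print(mid,mid[:2]-.0775*np.array([np.cos(th),np.sin(th)]))
for q in((258,152),(399,152)):print((m.T@(back(K,M,q,o["tool_pos"][2]-.161)-o["tool_pos"])).round(4))
SB=("stone_blue_mid",(.075,.032,.025),.006,.465,.002)
look("w13",[SB,TB])
plan(.6,-.0,6.6,.045)
E
```

```text
[0.59150852 0.07649034 0.011     ] [ 6.00416147e-01 -4.96050035e-04]
[ 0.0631 -0.0231  0.1606]
[0.0631 0.0207 0.1609]
stone_blue_mid n 1 dpx 3 conf 0.71 [0.4648 0.0016] yaw 86.7 iou 0.942 px [140. 155.] mark [(array([4.663e-01, 4.000e-04, 1.810e-02]), 0.69)]
tray_blue_floor n 1 dpx 18 conf 0.61 [0.4624 0.0033] yaw 85.6 iou 0.979 px [147. 157.] mark []
[ 0.6006 -0.0274  0.3418] 24.5
4 ticks; world d mm [  -0.7   28.  -124.1] turn [0.009 0.005 0.008] t 24.75 q6 -0.29 open 0.043
[0.002, 0.001, 0.002] [7.0, 0.0, 31.0]
[0.002, 0.001, 0.002] [7.0, 0.0, 31.0]
[0.002, 0.001, 0.002] [7.0, 1.0, 31.0]
[0.002, 0.001, 0.002] [7.0, 1.0, 31.0]
```

```bash
python3 -m crank '[[0.002,0.001,0.002,7,0,31,0.5],[0.002,0.001,0.002,7,0,31,0.5],[0.002,0.001,0.002,7,0,31,0.5],[0.002,0.001,0.002,6,0,18,0.5],[0,0,0,0,0,0,0.5],[0,0,0,0,0,0,0.5]]'
python3 -c "
from w import *
plan(.6005,0,6.6,.021)"
```

```text
t: 25.25
tool_pos: [0.5996, -0.0052, 0.2334]
tool_rot: [2.092, 2.33, 0.009]
contact_force: [1.6, 0.4, -2.6]
opening: 0.043
2 ticks; world d mm [  0.9   5.2 -39. ] turn [ 0.011  0.004 -0.008] t 25.25 q6 -0.24 open 0.043
[0.006, 0.002, -0.004] [3.0, 1.0, 19.0]
[0.006, 0.002, -0.004] [3.0, 1.0, 19.0]
```

```bash
python3 -m crank '[[0.006,0.002,-0.004,3,1,16,0.5],[0.004,0,-0.004,2,0,12,0.5],[0,0,0,0,0,4,0.5],[0,0,0,0,0,0,0.5]]'
python3 -c "
from w import *
plan(.6005,0,6.6,.021)"
```

```text
t: 25.58
tool_pos: [0.6027, -0.0022, 0.2063]
tool_rot: [2.085, 2.337, 0.005]
contact_force: [0.2, -0.7, -2.6]
opening: 0.0428
1 ticks; world d mm [ -2.2   2.2 -11.9] turn [ 0.009  0.005 -0.001] t 25.58 q6 -0.24 open 0.0428
[0.009, 0.005, -0.001] [3.0, -2.0, 12.0]
```

```bash
python3 -m crank '[[0.009,0.005,0,3,-3,5,0.5],[0,0,0,0,0,5,0.5],[0,0,0,0,0,0,0.5]]'
python3 -c "
from w import *
plan(.6005,0,6.6,.019)"
```

```text
t: 25.83
tool_pos: [0.6006, -0.0002, 0.1988]
tool_rot: [2.09, 2.341, 0.004]
contact_force: [-0.3, 0.1, -3.0]
opening: 0.0431
1 ticks; world d mm [-0.1  0.2 -6.4] turn [ 0.004  0.001 -0.002] t 25.83 q6 -0.24 open 0.0431
[0.004, 0.001, -0.002] [0.0, -0.0, 6.0]
```

```bash
python3 -m crank '[[0.004,0,0,0,0,4,0.5],[0,0,0,0,-1,3,0.5],[0,0,0,0,0,0,0.5]]'
python3 -m crank '[[0,0,0,0,-1,3,0.5]]'
```

```text
t: 26.08
tool_pos: [0.6, -0.0005, 0.1924]
tool_rot: [2.091, 2.342, 0.001]
contact_force: [0.3, -0.9, -2.7]
opening: 0.0431
t: 26.17
tool_pos: [0.6, -0.0006, 0.1918]
tool_rot: [2.09, 2.341, 0.002]
contact_force: [-8.0, 3.0, 24.6]
opening: 0.0431
```

Contact (24 N) at z=0.192, so the stone is seated and I'll release it.

```bash
python3 -m crank '[[0,0,0,0,0,0,-0.5],[0,0,0,0,0,0,-0.5],[0,0,0,0,0,0,-0.5],[0,0,0,0,0,0,-0.5],[0,0,0,0,0,-20,-0.5],[0,0,0,0,0,-38,-0.6],[0,0,0,-10,0,-38,-0.6],[0,0,0,-20,0,-38,-0.6]]'
python3 -m crank '[[0,0,0,-15,0,-35,-0.6],[0,0,0,0,0,0,-0.6]]'
python3 - <<'E'
from w import *
SO=("stone_orange_mid",(.125,.045,.025),.006,.60,.0)
look('w14',[SO,TO])
plan(.46,-.335,3.8,.2)
E
```

```text
t: 26.83
tool_pos: [0.6001, -0.0281, 0.3203]
tool_rot: [-2.08, -2.338, 0.012]
contact_force: [1.5, 0.1, -0.3]
opening: 0.0684
t: 27.0
tool_pos: [0.6042, -0.0458, 0.3666]
tool_rot: [2.088, 2.345, -0.002]
contact_force: [1.1, -0.0, 0.8]
opening: 0.0683
stone_orange_mid n 1 dpx 6 conf 0.75 [5.99e-01 2.00e-04] yaw 96.8 iou 0.977 px [332. 153.] mark [(array([0.6024, 0.0037, 0.0227]), 0.58)]
tray_orange_floor n 1 dpx 19 conf 0.85 [6.007e-01 4.000e-04] yaw 96.7 iou 0.635 px [333. 154.] mark []
[ 0.6042 -0.0458  0.3666] 27.0
10 ticks; world d mm [-141.5 -291.8   18.8] turn [-0.018 -0.005  0.051] t 27.25 q6 -0.31 open 0.068
[-0.002, -0.0, 0.005] [-27.0, -18.0, -2.0]
[-0.002, -0.0, 0.005] [-27.0, -17.0, -2.0]
[-0.002, -0.0, 0.005] [-27.0, -17.0, -2.0]
[-0.002, -0.0, 0.005] [-28.0, -17.0, -2.0]
[-0.002, -0.0, 0.005] [-28.0, -17.0, -2.0]
[-0.002, -0.0, 0.005] [-28.0, -17.0, -2.0]
[-0.002, -0.0, 0.005] [-28.0, -17.0, -2.0]
[-0.002, -0.0, 0.005] [-28.0, -16.0, -2.0]
[-0.002, -0.0, 0.005] [-28.0, -16.0, -2.0]
[-0.002, -0.0, 0.005] [-28.0, -16.0, -2.0]
```

View pics/w14.png

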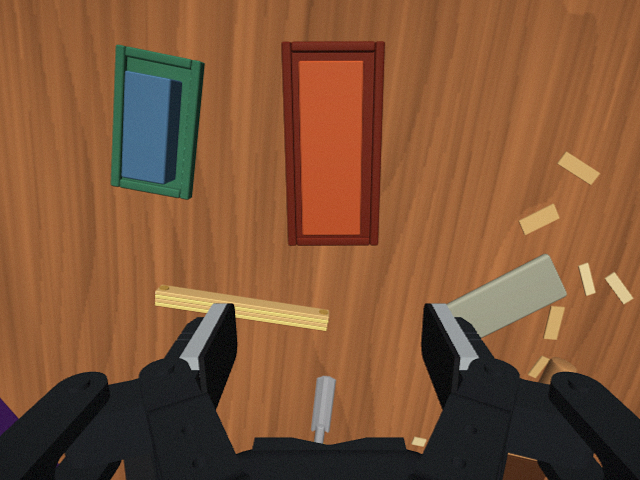

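Orange is flat and centred in the mahogany tray at (332,148). Grey is last.

```bash
python3 -m crank '[[-0.002,0,-0.01,-30,-20,-3,-0.6],[-0.002,0,-0.01,-30,-20,-3,-0.6],[-0.002,0,-0.01,-31,-19,-3,-0.6],[-0.002,0,-0.01,-31,-19,-3,-0.6],[-0.002,0,-0.01,-31,-18,-3,-0.6],[-0.002,0,-0.01,-32,-17,-3,-0.6],[-0.002,0,-0.01,-32,-17,-3,-0.6],[-0.002,0,-0.01,-32,-16,-3,-0.6]]'
python3 -c "
from w import *
plan(.46,-.34,12,.2)"
```

```text
t: 27.92
tool_pos: [0.4923, -0.3099, 0.3567]
tool_rot: [-1.938, -2.423, 0.001]
contact_force: [0.9, -0.2, 0.8]
opening: 0.0683
2 ticks; world d mm [-32.3 -30.1  16.7] turn [-0.025 -0.03   0.012] t 27.92 q6 -0.91 open 0.0683
[-0.013, -0.015, 0.006] [-11.0, -19.0, -8.0]
[-0.013, -0.015, 0.006] [-11.0, -19.0, -8.0]
```

```bash
python3 -m crank '[[-0.012,-0.015,0.006,-11,-16,-8,-0.6],[-0.012,-0.015,0.006,-11,-16,-8,-0.6],[0,0,0,0,0,0,-0.6],[0,0,0,0,0,0,-0.6]]'
python3 -c "
from w import *
look('w15',[SG])
plan(.463,-.313,12,.05)"
```

```text
t: 28.25
tool_pos: [0.4619, -0.3438, 0.363]
tool_rot: [-1.976, -2.423, 0.002]
contact_force: [-0.3, 0.1, -0.0]
opening: 0.0684
stone_grey_mid n 1 dpx 6 conf 0.84 [ 0.4624 -0.314 ] yaw 93.9 iou 0.964 px [345. 179.] mark [(array([ 0.4584, -0.314 ,  0.0138]), 0.72)]
[ 0.4619 -0.3438  0.363 ] 28.25
5 ticks; world d mm [   0.3   29.9 -140.1] turn [-0.01  -0.01  -0.005] t 28.4 q6 -0.97 open 0.0682
[-0.002, -0.002, -0.001] [6.0, 2.0, 28.0]
[-0.002, -0.002, -0.001] [6.0, 2.0, 28.0]
[-0.002, -0.002, -0.001] [6.0, 1.0, 28.0]
[-0.002, -0.002, -0.001] [6.0, 1.0, 28.0]
[-0.002, -0.002, -0.001] [6.0, 1.0, 28.0]
```

View pics/w15.png

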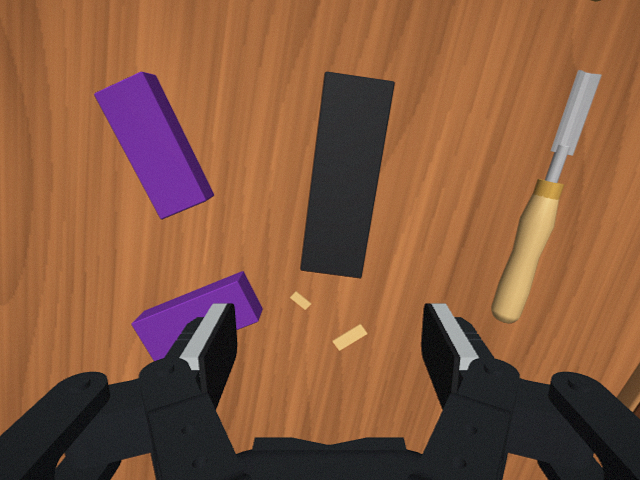

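Grey is alone at (345,175): fit (0.4624,-0.314), yaw 94°. Grasping it now.

```bash
python3 -m crank '[[-0.001,-0.001,0.026,6,2,29,-0.6],[-0.001,-0.001,0.026,6,2,29,-0.6],[0,0,0.026,6,1,29,-0.6],[0,0,0.026,6,0,29,-0.6],[0,0,0.026,6,0,22,-0.6],[0,0,0,0,0,0,-0.6],[0,0,0,0,0,0,-0.6]]'
python3 -c "
from w import *
plan(.4624,-.314,4,.0135)"
```

```text
t: 28.98
tool_pos: [0.4668, -0.3033, 0.2205]
tool_rot: [-2.122, -2.303, 0.002]
contact_force: [-0.3, -0.2, 1.4]
opening: 0.0682
2 ticks; world d mm [ -4.4 -10.7 -33.6] turn [-0.007 -0.006  0.012] t 28.98 q6 -0.79 open 0.0682
[-0.004, -0.003, 0.006] [-5.0, -3.0, 17.0]
[-0.004, -0.003, 0.006] [-5.0, -3.0, 17.0]
```

```bash
python3 -m crank '[[-0.004,-0.003,0.006,-6,-3,16,-0.6],[-0.004,-0.003,0.006,-5,-3,12,-0.6],[0,0,0,0,0,0,-0.6]]'
python3 -c "
from w import *
plan(.4624,-.314,4,.0135)"
```

```text
t: 29.23
tool_pos: [0.4643, -0.3144, 0.1958]
tool_rot: [2.132, 2.299, 0.002]
contact_force: [0.1, 0.2, -0.4]
opening: 0.0682
1 ticks; world d mm [-1.9  0.4 -8.9] turn [0.005 0.004 0.006] t 29.23 q6 -0.8 open 0.0682
[0.005, 0.004, 0.006] [1.0, -2.0, 9.0]
```

```bash
python3 -m crank '[[0.005,0.004,0.006,1,-2,6,-0.6],[0,0,0,0,0,4,-0.6],[0,0,0,0,0,0,0.4],[0,0,0,0,0,0,0.4],[0,0,0,0,0,0,0.4],[0,0,0,0,0,0,0.4],[0,0,0,0,0,0,0.4],[0,0,0,0,0,0,0.4]]' 70
python3 -m crank '[[0,0,0,0,0,-10,0.4],[0,0,0,0,0,-10,0.4],[0,0,0,0,0,-25,0.4],[0,0,0,0,0,-35,0.4],[0,0,0,0,0,-38,0.4],[0,0,0,0,0,-30,0.4]]' 80
python3 -c "
from w import *
plan(.617,.26,-8.8,.16,38)"
```

```text
t: 29.9
tool_pos: [0.4644, -0.3142, 0.1912]
tool_rot: [2.136, 2.296, -0.001]
contact_force: [0.8, -0.7, -1.2]
opening: 0.0473
t: 30.4
tool_pos: [0.4606, -0.3106, 0.3349]
tool_rot: [-2.126, -2.285, 0.001]
contact_force: [1.0, -1.7, -4.4]
opening: 0.0466
16 ticks; world d mm [156.4 570.6  -1.5] turn [-0.016 -0.013  0.226] t 30.4 q6 -0.8 open 0.0466
[-0.001, -0.001, 0.014] [35.0, 12.0, 0.0]
[-0.001, -0.001, 0.014] [35.0, 12.0, 0.0]
[-0.001, -0.001, 0.014] [35.0, 11.0, 0.0]
[-0.001, -0.001, 0.014] [35.0, 11.0, 0.0]
[-0.001, -0.001, 0.014] [36.0, 10.0, 0.0]
[-0.001, -0.001, 0.014] [36.0, 10.0, 0.0]
[-0.001, -0.001, 0.014] [36.0, 9.0, 0.0]
[-0.001, -0.001, 0.014] [36.0, 9.0, 0.0]
[-0.001, -0.001, 0.014] [36.0, 8.0, 0.0]
[-0.001, -0.001, 0.014] [36.0, 8.0, 0.0]
[-0.001, -0.001, 0.014] [36.0, 7.0, 0.0]
[-0.001, -0.001, 0.014] [36.0, 7.0, 0.0]
[-0.001, -0.001, 0.014] [36.0, 6.0, 0.0]
[-0.001, -0.001, 0.014] [37.0, 6.0, 0.0]
[-0.001, -0.001, 0.014] [37.0, 5.0, 0.0]
[-0.001, -0.001, 0.014] [37.0, 5.0, 0.0]
```

```bash
python3 -m crank '[[-0.001,-0.001,0.015,34,12,0,0.4],[-0.001,-0.001,0.015,36,12,0,0.4],[-0.001,0,0.015,37,12,0,0.4],[-0.001,0,0.015,37,11,0,0.4],[0,0,0.015,37,11,0,0.4],[0,0,0.015,37,10,0,0.4],[0,0,0.015,37,10,0,0.4],[0,0,0.015,37,10,0,0.4]]'
python3 -c "
from w import *
plan(.617,.26,-8.8,.16,38)"|head -4
```

```text
t: 31.07
tool_pos: [0.5463, -0.0135, 0.3558]
tool_rot: [2.286, 2.134, 0.008]
contact_force: [1.2, -0.7, -4.8]
opening: 0.0466
8 ticks; world d mm [ 70.7 273.5 -22.4] turn [0.014 0.006 0.085] t 31.07 q6 -0.09 open 0.0466
[0.002, 0.001, 0.011] [35.0, 6.0, 3.0]
[0.002, 0.001, 0.011] [35.0, 6.0, 3.0]
[0.002, 0.001, 0.011] [35.0, 6.0, 3.0]
```

```bash
python3 -m crank '[[0.002,0,0.012,37,7,2,0.4],[0.002,0,0.012,37,7,2,0.4],[0.002,0,0.012,37,6,2,0.4],[0.002,0,0.012,37,6,2,0.4],[0.002,0,0.012,37,5,2,0.4],[0,0,0.012,37,5,2,0.4],[0,0,0.012,25,4,2,0.4],[0,0,0,0,0,0,0.4]]'
python3 -m crank '[[0,0,0,0,0,0,0.4]]'
python3 - <<'E'
from w import *
o=ctrl.get_obs();p=eyes.get_image("wrist");cv2.imwrite("pics/w16.png",p["image"][:,:,::-1]);print(o["tool_pos"],o["tool_rot"])
plan(.617,.287,-8.8,.05,38)
E
```

```text
t: 31.73
tool_pos: [0.6103, 0.2482, 0.3461]
tool_rot: [2.376, 2.046, 0.005]
contact_force: [-0.4, -0.7, -4.3]
opening: 0.0464
t: 31.82
tool_pos: [0.61, 0.2495, 0.3461]
tool_rot: [2.374, 2.049, 0.004]
contact_force: [0.1, -0.4, -4.7]
opening: 0.0465
[0.61002004 0.24946591 0.3460881 ] [2.37397618 2.04868957 0.00372309]
4 ticks; world d mm [   7.1   37.8 -122.7] turn [0.006 0.001 0.006] t 31.87 q6 0.42 open 0.0466
[0.001, 0.0, 0.002] [10.0, 0.0, 31.0]
[0.001, 0.0, 0.002] [10.0, 0.0, 31.0]
[0.001, 0.0, 0.002] [10.0, 0.0, 31.0]
[0.001, 0.0, 0.002] [10.0, 0.0, 31.0]
```

View pics/w16.png

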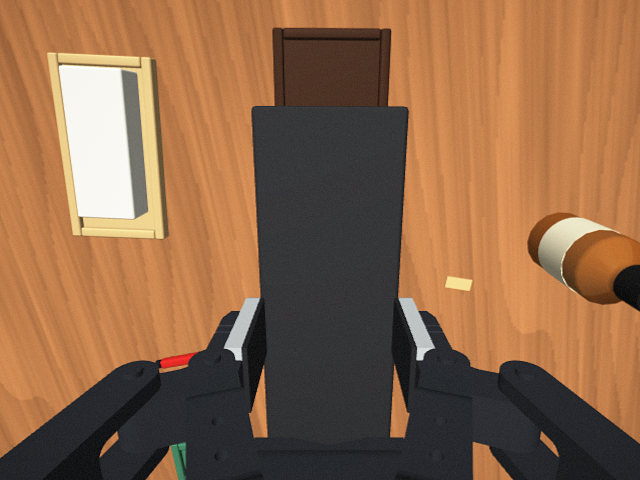

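```bash
python3 - <<'E'
from w import *
o=ctrl.get_obs();p=eyes.get_image("wrist");K,M=cam(p,o);m=R.from_rotvec(o["tool_rot"]).as_matrix()
a,b=[back(K,M,q,.011) for q in((274,29),(391,31))];d=(a-b)[:2];print("tray far",a,b,np.hypot(*d),"yaw",np.degrees(np.arctan2(d[1],d[0]))-90)
mid=(a+b)/2;th=np.radians(81.2);print(mid[:2]-.09*np.array([np.cos(th),np.sin(th)]))
for q in((253,107),(407,108)):print((m.T@(back(K,M,q,o["tool_pos"][2]-.166)-o["tool_pos"])).round(4))
print("bottle base~",back(K,M,(550,240),0))
E
```

```text
tray far [0.59314682 0.38127292 0.011     ] [0.67047579 0.3685838  0.011     ] 0.07836315926959309 yaw 80.68123041335238
[0.61804258 0.28598781]
[ 0.0762 -0.0248  0.1658]
[0.0759 0.0234 0.1661]
bottle base~ [0.7830265  0.20001912 0.        ]
```

```bash
python3 -m crank '[[0.001,0,0.003,10,0,31,0.4],[0.001,0,0.003,10,0,31,0.4],[0.001,0,0.002,10,0,31,0.4],[0.001,0,0.002,8,0,20,0.4],[0,0,0,0,0,0,0.4],[0,0,0,0,0,0,0.4]]'
python3 -c "
from w import *
plan(.6173,.286,-9,.0265,20)"
```

```text
t: 32.42
tool_pos: [0.6187, 0.278, 0.2358]
tool_rot: [2.395, 2.02, 0.008]
contact_force: [-0.2, 0.3, -4.8]
opening: 0.0467
2 ticks; world d mm [ -1.4   8.  -35.9] turn [ 0.01   0.002 -0.012] t 32.42 q6 0.48 open 0.0467
[0.005, 0.001, -0.006] [4.0, -2.0, 18.0]
[0.005, 0.001, -0.006] [4.0, -1.0, 18.0]
```

```bash
python3 -m crank '[[0.005,0.001,-0.006,4,-2,14,0.4],[0.005,0.001,-0.006,4,-1,10,0.4],[0,0,0,0,-1,2,0.4],[0,0,0,0,0,0,0.4]]'
python3 -c "
from w import *
plan(.6173,.286,-9,.0235,20)"
```

```text
t: 32.75
tool_pos: [0.6178, 0.2842, 0.2126]
tool_rot: [2.39, 2.036, 0.008]
contact_force: [0.1, -0.7, -4.2]
opening: 0.0467
1 ticks; world d mm [ -0.5   1.8 -15.7] turn [ 0.005 -0.003 -0.003] t 32.75 q6 0.48 open 0.0467
[0.005, -0.003, -0.003] [2.0, -1.0, 16.0]
```

```bash
python3 -m crank '[[0.005,-0.003,-0.003,2,-1,6,0.4],[0,0,0,0,-1,5,0.4],[0,0,0,0,0,0,0.4]]'
python3 -m crank '[[0.003,-0.002,0,0,-1,3,0.4],[0,0,0,0,0,0,0.4]]'
python3 -c "
from w import *
plan(.6173,.286,-9,.0235,20)"
```

```text
t: 33.0
tool_pos: [0.6168, 0.2867, 0.203]
tool_rot: [2.387, 2.04, 0.004]
contact_force: [0.1, 0.5, -4.7]
opening: 0.0465
t: 33.17
tool_pos: [0.6159, 0.287, 0.2002]
tool_rot: [2.388, 2.041, -0.001]
contact_force: [-0.0, -0.7, -5.9]
opening: 0.0467
1 ticks; world d mm [ 1.4 -1.  -3.3] turn [-0.     0.001  0.001] t 33.17 q6 0.48 open 0.0467
[-0.0, 0.001, 0.001] [-1.0, 2.0, 3.0]
```

```bash
python3 -m crank '[[0,0,0,-1,1,3,0.4],[0,0,0,0,0,0,0.4]]'
python3 -m crank '[[0,0,0,0,0,2,0.4]]'
```

```text
t: 33.33
tool_pos: [0.6172, 0.2861, 0.1979]
tool_rot: [2.387, 2.041, 0.002]
contact_force: [0.2, -0.3, -4.7]
opening: 0.0463
t: 33.42
tool_pos: [0.6177, 0.2863, 0.1973]
tool_rot: [2.387, 2.041, 0.003]
contact_force: [-6.5, -2.2, 12.1]
opening: 0.0467
```

Touch at z=0.197, as predicted, so I'll release.

```bash
python3 -m crank '[[0,0,0,0,0,0,-0.5],[0,0,0,0,0,0,-0.5],[0,0,0,0,0,0,-0.5],[0,0,0,0,0,0,-0.5],[0,0,0,0,0,-20,-0.5],[0,0,0,0,0,-38,-0.6],[0,0,0,-10,0,-38,-0.6],[0,0,0,-20,0,-38,-0.6]]'
python3 -m crank '[[0,0,0,-25,0,-35,-0.6],[0,0,0,-20,0,0,-0.6],[0,0,0,0,0,0,-0.6]]'
python3 - <<'E'
from w import *
SW=("stone_white_mid",(.1,.04,.025),.006,.464,.322)
SG=("stone_grey_mid",(.15,.05,.025),.006,.617,.286)
look('w17',[SG,SW])
p=eyes.get_image("scene");cv2.imwrite("pics/sc17.png",p["image"][:,:,::-1])
p=eyes.get_image("side");cv2.imwrite("pics/sd17.png",p["image"][:,:,::-1])
print([(d["centre"],d["confidence"]) for d in spotter.mark_of("gouge_mid",p)])
E
```

```text
t: 34.08
tool_pos: [0.6113, 0.258, 0.3273]
tool_rot: [-2.382, -2.042, 0.014]
contact_force: [2.1, -0.5, 0.0]
opening: 0.0682
t: 34.33
tool_pos: [0.6064, 0.2121, 0.3767]
tool_rot: [2.379, 2.041, 0.014]
contact_force: [0.2, 0.8, -1.0]
opening: 0.0682
stone_grey_mid n 1 dpx 12 conf 0.81 [0.6166 0.2887] yaw 80.7 iou 0.983 px [324. 114.] mark [(array([0.6145, 0.2872, 0.018 ]), 0.94), (array([0.4645, 0.3234, 0.0188]), 0.19)]
stone_white_mid n 3 dpx 9 conf 0.83 [0.4642 0.324 ] yaw 79.3 iou 0.969 px [115.  97.] mark [(array([0.4655, 0.3238, 0.0198]), 0.65)]
[0.6064 0.2121 0.3767] 34.3333
[([0.6193, -0.3021, 0.011], 0.8)]
```

View pics/w17.png

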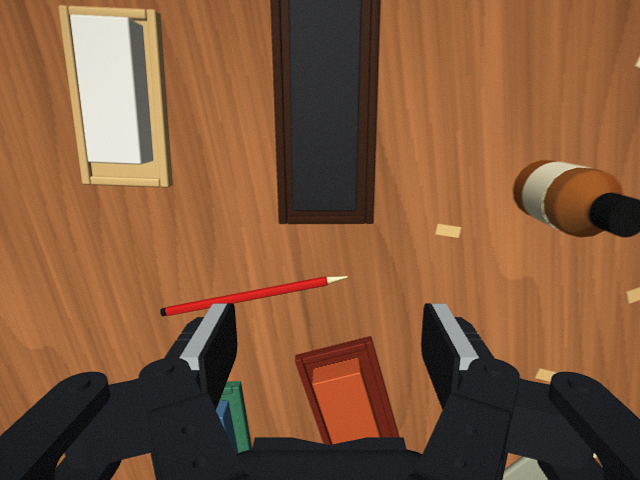

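View pics/sc17.png

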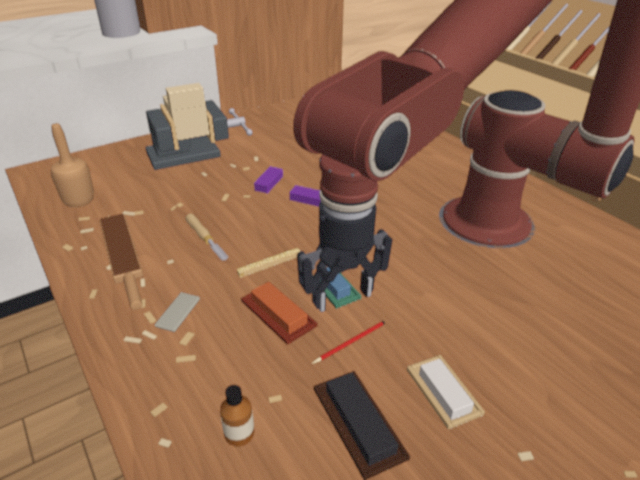

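View pics/sd17.png

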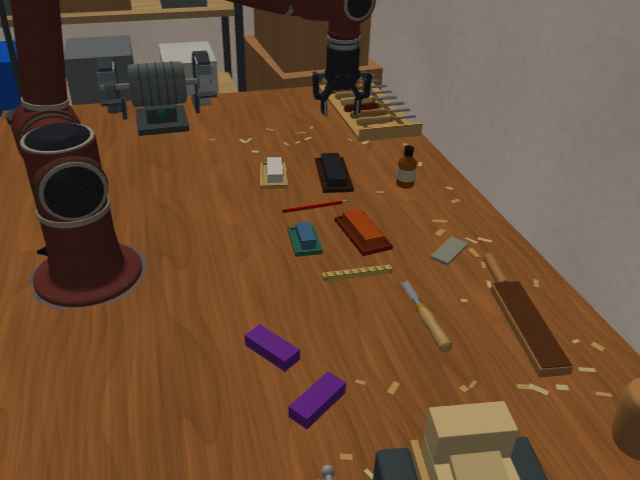

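All four look right. The white stone is the most off centre, so I'll check its flatness in an enlarged crop before handing in.

```bash
python3 -c "
import cv2,numpy as np
a=cv2.imread('pics/w9.png')[90:280,270:400];b=cv2.imread('pics/w17.png')[0:200,50:190];c=cv2.imread('pics/sc17.png')[340:440,395:495]
r=lambda i:cv2.resize(i,(260,int(i.shape[0]*260/i.shape[1])),interpolation=cv2.INTER_CUBIC)
L=[r(i) for i in(a,b,c)];H=max(i.shape[0] for i in L)
cv2.imwrite('pics/crop.png',np.hstack([cv2.copyMakeBorder(i,0,H-i.shape[0],0,0,0) for i in L]))"
```

```text
(no output)
```

View pics/crop.png

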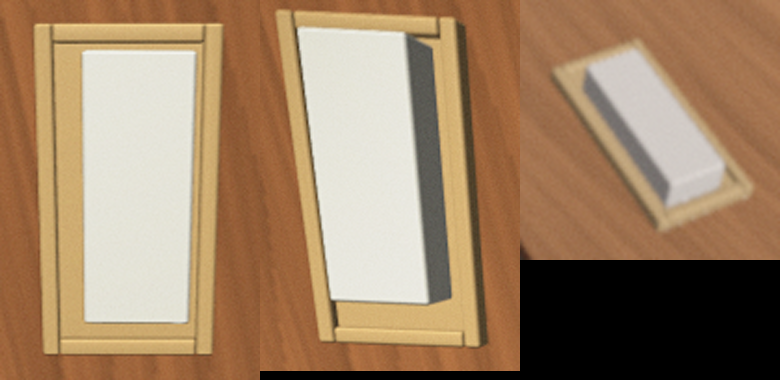

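The crop shows the white stone's lower edges inside the inner rim on all sides and its top level. The gripper is well clear of everything, so I'm handing in.

```bash
python3 -c "
from station import ctrl
print(ctrl.finish_job())"
```

```text
the job is handed in; nothing more can be done
None
```

All four stones are lying flat in their own trays, and I handed the job in at about 34 s of the 112 s allowed. The blue stone went from the ash tray to the green one, then white to ash, orange to mahogany and grey to walnut.

**Positions:** the last camera fits put grey, orange and blue within about 3 mm of their tray centres. White is about 5–6 mm off centre because it slid while I set it down. An enlarged crop shows it clear of the rim and level.

**Gouge and purple blocks:** the gouge measured within about 3–4 mm of where it started, which is within the network's error. I did not move the purple look-alikes.

**Forces:** setting the white stone down briefly pushed the wrist force to about 51 N, below the 120 N limit. That force went through the stone or the fingers rather than the gripper's body, as far as I can tell. The other stones showed about 5–25 N when they touched down.

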